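Set up the sharpening batch in the carver's workshop

TASK

Get this sharpening batch ready for the grinder. Lay the plane iron flat on the seat of the grinding jig, straight along it, with its notch over the single locating pin, then lower the clamp plate, kept level, over the two studs until it lies flat on the iron (I will put the thumb nuts on myself). Lay every chisel and gouge that is on the bench flat in the wooden tool tray with nothing sticking out over the rim, in any order, and leave the other things where they are.

Things in the scene. Friction and masses are not known exactly. Their poses are not given: they have to be found in the camera images.
- jig: grinding jig, fixed on the bench. Aluminium base 10 mm thick, x = -45 to +70 mm, y = -60 to +60 mm; a dark seat bar 34 mm wide (y) runs along x from -43 to +67 mm, its top 26 mm above the bench; a bar sleeve 22 mm high across the back at x = 69 to 91 mm. Origin on the bench, z up. The iron goes along x, notched end to +x, cutting edge overhanging the front (-x)
- jig_pin (a point): foot of the jig's single locating pin, on top of the seat (26 mm above the bench), at x = 48 mm, y = 0 of the jig; pin 7 mm thick, standing 9 mm above the seat, the last 3 mm tapered; axes as the jig's
- jig_bed (a point): point on top of the seat (26 mm above the bench) midway between the two upright studs, x = 18 mm, y = 0 of the jig; axes as the jig's. The studs stand at y = +38 and -38 mm from it: 8 mm thick, tops 29 mm above the seat (55 mm above the bench), the last 5 mm tapered, each in a collar 18 mm wide level with the seat
- iron: plane iron: flat dark steel blade 120 x 50 x 5 mm, about 220 g, lying at the start on a narrow wooden rest (96 x 30 x 12 mm, fixed) so that both its long edges overhang by about 10 mm. Origin: centre of its underside; x along its length towards the notched end, z up; cutting edge at x = -60 mm, notched end at x = +60 mm
- iron_notch (a point): middle of the iron's notch, on its underside, 53 mm from the iron's origin along +x; the notch is 9 mm wide (y), 14 mm deep (x), open at the end; axes as the iron's
- plate: the jig's clamp plate, steel 44 (x) x 104 (y) x 10 mm, about 380 g, with two 10 mm through holes at y = +38 and -38 mm and a wooden grip rib on top, 16 mm thick (x), 44 mm long (y), 34 mm high, so 44 mm overall height. Origin: centre of the underside; z up. Same either way round; lies flat on the bench at the start
- tray: open wooden tool tray, fixed on the bench, outside 216 (x) x 266 (y) x 45 mm high, walls and floor 8 mm. Origin: centre of its underside, z up
- gouge: carving gouge, octagonal wooden handle 85 mm long and 24 mm thick with a brass ferrule, thin steel shaft ending in a U-shaped channel; 145 mm overall (70 mm behind the origin, 75 mm ahead). Lies along its own x axis, cutting end to +x; z up. Origin: on the bench side (underside) of the handle or bar, below the balance point, where it can be gripped across y. May be absent
- gouge_tip (a point): middle of the cutting end of the gouge; axes as the tool's
- chisel: flat carving chisel, octagonal wooden handle 85 mm long and 24 mm thick with a brass ferrule, thin steel shaft ending in a flat blade 24 mm wide; 145 mm overall (70 mm behind the origin, 75 mm ahead). Lies along its own x axis, cutting end to +x; z up. Origin: on the bench side (underside) of the handle or bar, below the balance point, where it can be gripped across y. May be absent
- chisel_tip (a point): middle of the cutting end of the chisel; axes as the tool's
- veiner: palm-handled V gouge, pear-shaped wooden handle 60 mm long, 26 mm wide and 28 mm high, short steel shaft; 100 mm overall (45 mm behind the origin, 55 mm ahead). Lies along its own x axis, cutting end to +x; z up. Origin: on the bench side (underside) of the handle or bar, below the balance point, where it can be gripped across y. May be absent
- veiner_tip (a point): middle of the cutting end of the veiner; axes as the tool's
- point: stone carver's point chisel, plain dark steel octagonal bar 16 mm thick tapering to a point; 145 mm overall (70 mm behind the origin, 75 mm ahead). Lies along its own x axis, cutting end to +x; z up. Origin: on the bench side (underside) of the handle or bar, below the balance point, where it can be gripped across y. May be absent
- point_tip (a point): middle of the cutting end of the point; axes as the tool's
- claw: stone carver's claw (tooth) chisel, dark steel bar 16 mm thick with a flat toothed end 32 mm wide; 145 mm overall (70 mm behind the origin, 75 mm ahead). Lies along its own x axis, cutting end to +x; z up. Origin: on the bench side (underside) of the handle or bar, below the balance point, where it can be gripped across y. May be absent
- claw_tip (a point): middle of the cutting end of the claw; axes as the tool's
- bolster: stone carver's bolster chisel, square dark steel bar 18 mm thick with a flared flat end 46 mm wide and 35 mm long; 138 mm overall (65 mm behind the origin, 73 mm ahead). Lies along its own x axis, cutting end to +x; z up. Origin: on the bench side (underside) of the handle or bar, below the balance point, where it can be gripped across y. May be absent
- bolster_tip (a point): middle of the cutting end of the bolster; axes as the tool's
- mallet: round carver's mallet lying down, head 108 mm long and 72 mm thick, handle 135 mm; origin on the bench side, at the joint of head and handle. Bystander, stays where it is
- oilstone: grey oilstone in a wooden case, 170 x 66 x 36 mm; origin under its centre. Bystander, stays where it is
- tin: open tin 68 mm wide, 75 mm high, with two sticks standing in it to 140 mm; origin under its centre. Bystander, stays where it is
- offcut: pale wooden block 110 x 45 x 30 mm; origin under its centre. Bystander, stays where it is
- stone: rough piece of stone, 76 mm wide and 42 mm high; origin under its centre. Bystander, stays where it is
Things that resemble listed ones, but are neither listed nor needed, are in the scene too. What is shaped like the plate but purple or yellow is not meant.

How it is judged:
By the outcome, as a careful person would: the job done as asked, in the order asked, and still so for the second after the job is handed in, with the robot touching nothing.
Of gouge, chisel, veiner, point, claw, bolster only 4 to 6 are there at a start; the rules pass over those that are not, and their reading is None.
At some moment in a run one of gouge, chisel, veiner, point, claw, bolster may be knocked a few centimetres aside while the robot is not near it.
It also fails if it takes over 210 s, if anything falls off the work surface, if the arm or the gripper's body presses on something with over 40 N, if the wrist force passes 120 N, or if a joint passes its speed limit or range.

ROBOT

A 6-joint arm with a two-finger parallel gripper is mounted at the origin on the work surface. World frame = base frame: x ahead of the robot, y to its left, z up, the work surface at z = 0. Lengths are in mm, angles in rad, forces in N, time in s.
With the tool pointing down it reaches from about 300 to 1000 mm from the base axis. Payload 5.1 kg.
Tool frame: the origin (TCP) lies at the very end of the fingers, on their centre line; the grasp point (between the pads) lies 19 mm behind it; z points along the fingers, y is the direction in which the jaws open and shut (so a half turn about z gives the same grasp; the last joint's range is limited). The gripper opens to 95 mm and grips with 3 to 60 N. Pads are 20 mm wide; open, the fingers measure 119 mm over their backs; the gripper's body (75 mm by 180 mm) begins 59 mm behind the grasp point.
Start: joints at [1.065, 0.124, 1.65, -0, 1.367, -0.083], TCP at [266.724, 592.742, 214.656] pointing down, gripper open.
Joint ranges: [-2.61, 2.61], [-1.02, 2.33], [0.03, 2.71], [-1.35, 4.49], [0.32, 2.68], [-2.91, 2.91]. Speed limits (rad/s): [2.57, 2.57, 3.14, 3.14, 3.14, 3.14].

INTERFACE

Orientations are given as a 3x3 rotation matrix whose columns are the frame's x, y, z axes.
In Python, from workcell import ctrl gives the robot as it stands.
- The arm moves only by the tool servo_tool, never from a script. Its argument "steps" is a list of rows, each an object with "xyz": the shift along the tool's x, y, z normalised to -1 to 1, where 1 is 300 mm, a list of three; "spin": the turn about the tool's z normalised to -1 to 1, where 1 is 360 degrees; "hand": the gripper command: -1 is fully open, 1 is shut, values between are in proportion. A call has 1 to 5 rows; each row is the pose to reach, as a shift and turn from the pose commanded when the call began, along the tool's axes at that moment, turning the shorter way round; what a row does not reach only later rows make up. A row lasts 1/8 s, in which the tool goes at most 62.5 mm and 10.7 degrees, less where a joint would pass 70% of its speed; a pose out of reach is approached as far as the arm can. A call with a number of a shift or a turn outside -1 to 1 is refused whole. A call with a gripper value outside its range is refused whole. The fingers move at their own pace and stop on an object; "grip_force" is the grip in N (left out, the last holds). Time passes only in rows, so rows that repeat a pose let the fingers close. It gives the time, the measured TCP pose, the force and the opening at its end, in the units of the state.
- ctrl.sense(): the state, without advancing time (a new reading comes with each control period).
- ctrl.grab_frame(name): name is "side" or "top" or "wrist"; returns the picture (400x640x3 uint8, red, green, blue); there is no depth.
- ctrl.camera_info(name): a dict with "fx", "fy", "cx", "cy" (pixels), "world_from_camera" (4x4, takes a point from camera to world coordinates); the wrist camera has in their place "hand_eye" (4x4, takes a point from camera to tool coordinates, whose origin is the TCP and whose axes are the flange's). Camera axes: x right, y down, z forward; pixel columns grow to the right and rows downward; lengths in mm; the calibration is good to about 2 mm. The wrist camera is an equidistant fisheye: a pixel r from the principal point sees the ray r / f radians off the axis. A picture is of the moment at which its call begins: read the wrist's pose just before it. camera_info takes no time and is no camera call.
- ctrl.job_done(): hands the job in, once; it reports no verdict.
The state is a dict: "t": time; "joint_pos": joint angles; "dq": joint speeds; "effort": joint torques, N m; "eef_pos": TCP position; "tcp_rot": TCP orientation; "wrist_force": force on the tool from outside, world axes, zero at the start; "torque": the same for the moment, N m; "gripper_width": opening from 0.0 (shut) to 1.0 (fully open).
Only numpy, scipy, OpenCV 4.12 (cv2) and the standard library are available. Lean on these libraries where they do the work, as an engineer would, in place of code of your own. Each camera call takes 0.05 s, during which the arm holds its last target.

## Working session

There is one attempt and no reset: what is moved stays moved. The work goes in short steps, Python scripts to look and compute and a tool call to move; the robot and the scene stay as the last step left them, time stands still between calls to the robot, and variables do not carry over. Pictures are saved under pics/ and viewed, and the job is handed in when it is done.

Besides the shell and the picture viewer there is one more tool, called after ">>>" as a command line: name --argument value ..., lists and objects as JSON in quotes. servo_tool: Moves the arm, as the interface text tells. Its arguments: {"type":"object","properties":{"steps":{"type":"array"},"grip_force":{"type":"number"}},"required":["steps"]}

```bash
ls; mkdir -p pics; python3 - <<'E'
from workcell import ctrl
import cv2
s=ctrl.sense();print({k:(v if not hasattr(v,'tolist') else v.tolist()) for k,v in s.items()})
for n in ['side','top','wrist']:
    f=ctrl.grab_frame(n);cv2.imwrite(f'pics/{n}0.png',f[:,:,::-1]);print(n,ctrl.camera_info(n))
E
```

```text
pics
{'t': 0.0, 'joint_pos': [1.0654052063976163, 0.12453351605947016, 1.651670087207652, -1.0919990534624824e-05, 1.3674601581221886, -0.08258635940177936], 'dq': [-0.001100587520460151, -0.0006799340475123714, 0.00028130957165527036, 7.447117804056645e-05, 0.000396694969502556, 0.00020116202473793906], 'effort': [0.0011812075899797492, -41.76258087158203, -35.991986989974976, 0.07743559079244733, 0.049560118932276964, -0.00019544753740774468], 'eef_pos': [266.42178297918224, 592.1969713757896, 213.3709583917896], 'tcp_rot': [[-0.9119425095044781, 0.4103167953906487, -0.000993367516662833], [0.41031796657673936, 0.9119407127043043, -0.001817365316868751], [0.00016019676825111795, -0.0020649292272521447, -0.9999978551998407]], 'wrist_force': [0.48024211432462083, -1.0416179272442476, 0.1743469946499415], 'torque': [0.026717747411371034, 0.010306134426730586, 0.02992138007906961], 'gripper_width': 1.000143870597057}
side {'fx': 460.6934392839668, 'fy': 460.6934392839668, 'cx': 323.39328283829644, 'cy': 198.76763164652033, 'world_from_camera': array([[ 7.09079387e-01, -4.91342576e-01, 
[... 534 characters left out ...]
-01, -9.86106846e-03,  2.44077281e-02,
        -1.11291361e+02],
       [-2.30730861e-02, -1.18154030e-01, -9.92727182e-01,
         1.25573359e+03],
       [ 0.00000000e+00,  0.00000000e+00,  0.00000000e+00,
         1.00000000e+00]])}
wrist {'fx': 309.70691628693146, 'fy': 309.70691628693146, 'cx': 323.1368416264031, 'cy': 206.79338560018573, 'hand_eye': array([[ 2.89877434e-04, -9.62290480e-01, -2.72023801e-01,
         7.61050492e+01],
       [ 9.99999365e-01, -1.73760924e-05,  1.12710026e-03,
         1.91088104e-01],
       [-1.08932456e-03, -2.72023955e-01,  9.62289864e-01,
        -1.69879890e+02],
       [ 0.00000000e+00,  0.00000000e+00,  0.00000000e+00,
         1.00000000e+00]])}
```

View pics/top0.png

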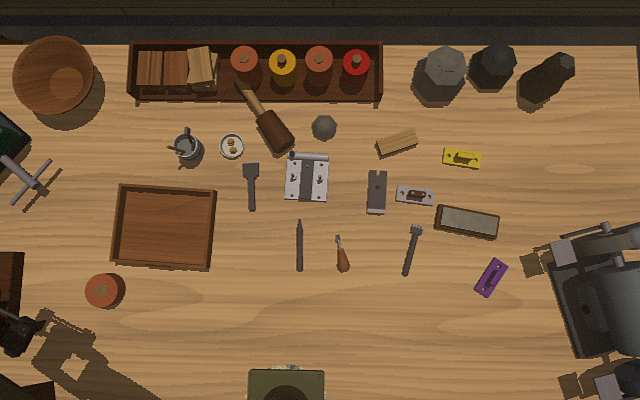

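View pics/side0.png

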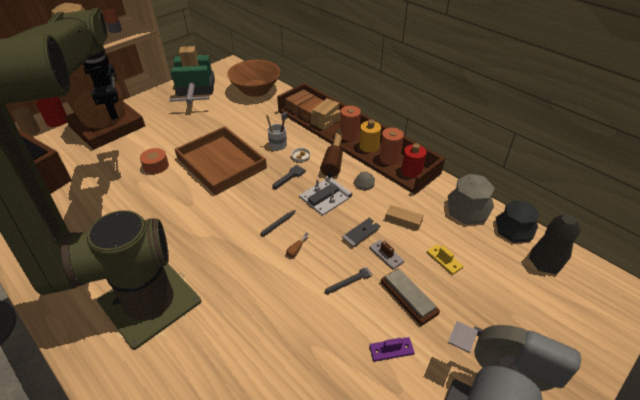

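View pics/wrist0.png

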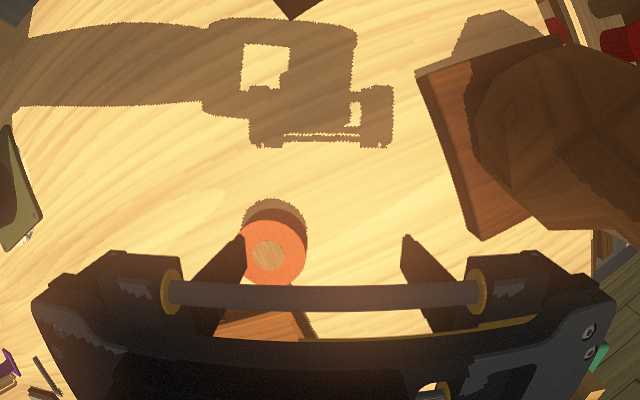

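```bash
cat > h.py <<'E'
import numpy as np, cv2
from workcell import ctrl
def ray(name,u,v,s=None):
    c=ctrl.camera_info(name)
    x=(u-c['cx'])/c['fx'];y=(v-c['cy'])/c['fy']
    if name=='wrist':
        r=np.hypot(x,y); d=np.array([np.sin(r)*x/r,np.sin(r)*y/r,np.cos(r)]) if r>1e-9 else np.array([0,0,1.])
        T=np.eye(4);T[:3,:3]=s['tcp_rot'];T[:3,3]=s['eef_pos'];W=T@c['hand_eye']
    else:
        d=np.array([x,y,1.]);W=c['world_from_camera']
    return W[:3,3],W[:3,:3]@d
def p2w(name,u,v,z,s=None):
    o,d=ray(name,u,v,s); return o+d*(z-o[2])/d[2]
def w2p(name,P,s=None):
    c=ctrl.camera_info(name)
    if name=='wrist':
        T=np.eye(4);T[:3,:3]=s['tcp_rot'];T[:3,3]=s['eef_pos'];W=T@c['hand_eye']
    else: W=c['world_from_camera']
    q=W[:3,:3].T@(np.asarray(P,float)-W[:3,3])
    if name=='wrist':
        r=np.hypot(q[0],q[1]);a=np.arctan2(r,q[2]);k=a/r;return np.array([c['fx']*q[0]*k+c['cx'],c['fy']*q[1]*k+c['cy']])
    return np.array([c['fx']*q[0]/q[2]+c['cx'],c['fy']*q[1]/q[2]+c['cy']])
def snap(name,fn):
    s=ctrl.sense();f=ctrl.grab_frame(name);cv2.imwrite(f'pics/{fn}.png',f[:,:,::-1]);np.save(f'pics/{fn}.npy',dict(s),allow_pickle=True);return s,f
def load(fn):
    return np.load(f'pics/{fn}.npy',allow_pickle=True).item()
def crop(fn,out,x0,y0,x1,y1,k):
    im=cv2.imread(f'pics/{fn}.png')[y0:y1,x0:x1];cv2.imwrite(f'pics/{out}.png',cv2.resize(im,None,fx=k,fy=k,interpolation=cv2.INTER_CUBIC))
def mv(tgt,yaw=None,s=None):
    """shift in tool axes from measured pose to world target (normalised), yaw=angle of tool x axis in world"""
    s=s or ctrl.sense();R=np.array(s['tcp_rot']);d=R.T@(np.array(tgt)-s['eef_pos'])/300
    cur=np.arctan2(R[1,0],R[0,0]);
    o='xyz '+str(np.round(d,4).tolist())
    if yaw is not None:
        w=(yaw-cur+np.pi)%(2*np.pi)-np.pi
        o+=f' spin {-w/2/np.pi:.4f} (dyaw {np.degrees(w):.1f})'
    print(o,'cur',np.round(s['eef_pos'],1),'yaw',round(np.degrees(cur),2),'t',round(s['t'],2))
E
python3 - <<'E'
from h import *
crop('top0','c1',220,120,450,310,3.4)
crop('side0','c2',230,110,500,310,2.9)
E
```

```text
(no output)
```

View pics/c1.png

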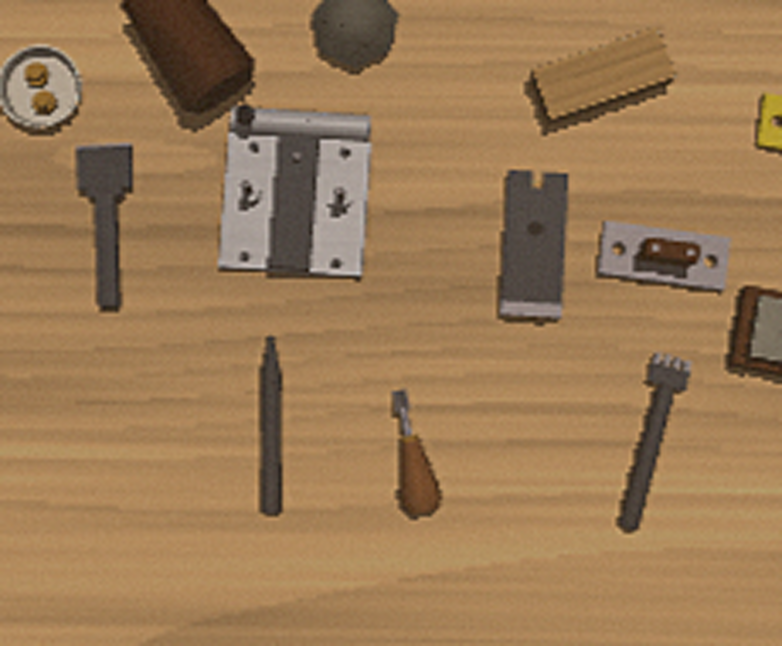

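View pics/c2.png

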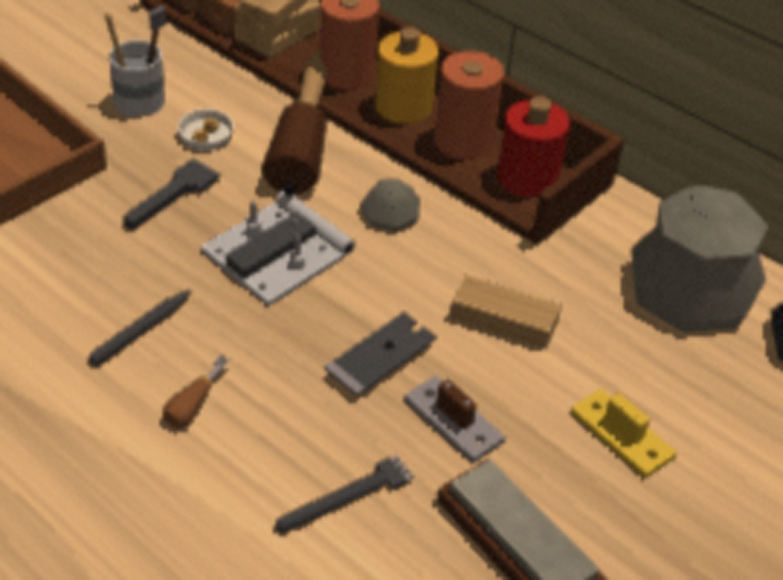

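```bash
python3 - <<'E'
from h import *
def c(u,v): return 220+u/3.4,120+v/3.4   # crop coords
def P(n,u,v,z): 
    p=p2w('top',*c(u,v),z); print(n,np.round(p[:2],1)); return p
P('iron notch end mid',537,182,17);P('iron edge end',531,313,17)
P('plate L',605,255,10);P('plate R',723,262,10)
P('hole1',619,247,10);P('hole2',711,260,10)
P('pin top',297,155,35);P('stud1 top',247,184,55);P('stud2 top',341,191,55)
P('seat front mid',293,271,26)
P('bol tip',105,148,9);P('bol end',109,308,18)
P('pt tip',269,338,8);P('pt end',270,515,8)
P('v tip',398,393,10);P('v end',422,515,14)
P('claw tip',672,358,8);P('claw end',627,530,8)
for q in [(119,185),(217,190),(208,270),(111,263)]: print('tray',np.round(p2w('top',*q,45)[:2],1))
E
```

```text
iron notch end mid [ 641.4 -249.1]
iron edge end [ 532.7 -243.9]
plate L [ 582.  -305.7]
plate R [ 577.2 -402.4]
hole1 [ 588.8 -317.2]
hole2 [ 578.7 -392.6]
pin top [659.  -51.1]
stud1 top [631.1 -12.2]
stud2 top [626.1 -87.9]
seat front mid [564.3 -48.9]
bol tip [668.6 111.6]
bol end [533.1 102.6]
pt tip [510.5 -29. ]
pt end [366.2 -32.4]
v tip [ 466.4 -135.8]
v end [ 368.2 -155.8]
claw tip [ 497.8 -359.9]
claw end [ 358.2 -321.8]
tray [598.  470.7]
tray [586.7 196.7]
tray [368.5 212.5]
tray [383.6 478.6]
```

```bash
python3 - <<'E'
from h import *
mv([675,-170,200],np.pi)
E
```

```text
xyz [-2.2844, -1.7586, 0.0481] spin -0.0673 (dyaw 24.2) cur [266.5 592.3 213.7] yaw 155.78 t 0.15
```

>>> servo_tool --steps '[{"xyz":[-0.8,-0.6,0.0],"spin":-0.0673,"hand":-1},{"xyz":[-0.8,-0.6,0.0],"spin":-0.0673,"hand":-1},{"xyz":[-0.8,-0.6,0.0],"spin":-0.0673,"hand":-1},{"xyz":[-0.8,-0.6,0.0],"spin":-0.0673,"hand":-1},{"xyz":[-0.8,-0.6,0.0],"spin":-0.0673,"hand":-1}]'

```text
t: 0.78
eef_pos: [412.3, 328.0, 214.4]
tcp_rot: [[-1.0, 0.001, 0.0], [0.001, 1.0, -0.0], [-0.0, -0.0, -1.0]]
wrist_force: [0.5, 0.9, 0.2]
gripper_width: 1.002
```

```bash
python3 - <<'E'
from h import *
mv([675,-170,200],np.pi)
E
```

```text
xyz [-0.8765, -1.6595, 0.0484] spin -0.0001 (dyaw 0.0) cur [412.3 328.  214.4] yaw 179.97 t 0.78
```

>>> servo_tool --steps '[{"xyz":[-0.44,-0.83,0.024],"spin":0,"hand":-1},{"xyz":[-0.44,-0.83,0.024],"spin":0,"hand":-1},{"xyz":[-0.44,-0.83,0.024],"spin":0,"hand":-1},{"xyz":[-0.44,-0.83,0.024],"spin":0,"hand":-1},{"xyz":[-0.44,-0.83,0.024],"spin":0,"hand":-1}]'

```text
t: 1.4
eef_pos: [544.4, 78.4, 207.1]
tcp_rot: [[-1.0, 0.003, -0.0], [0.003, 1.0, -0.0], [0.0, -0.0, -1.0]]
wrist_force: [-0.1, 0.8, 0.2]
gripper_width: 1.0
```

>>> servo_tool --steps '[{"xyz":[-0.44,-0.83,0.024],"spin":0,"hand":-1},{"xyz":[-0.44,-0.83,0.024],"spin":0,"hand":-1},{"xyz":[-0.44,-0.83,0.024],"spin":0,"hand":-1},{"xyz":[-0.44,-0.83,0.024],"spin":0,"hand":-1},{"xyz":[-0.44,-0.83,0.024],"spin":0,"hand":-1}]'

```text
t: 2.02
eef_pos: [676.3, -170.8, 199.2]
tcp_rot: [[-1.0, 0.002, -0.001], [0.002, 1.0, 0.0], [0.001, 0.0, -1.0]]
wrist_force: [0.2, 0.5, 0.3]
gripper_width: 1.001
```

```bash
python3 - <<'E'
from h import *
s,f=snap('wrist','w1');print(s['eef_pos'],s['t'],s['dq'])
crop('w1','w1b',0,0,640,400,1.25)
E
```

```text
[ 676.26209812 -170.84589426  199.24566849] 2.025 [-0.23548577  0.34446683 -0.38833662  0.01318326  0.05549917 -0.25250844]
```

View pics/w1b.png

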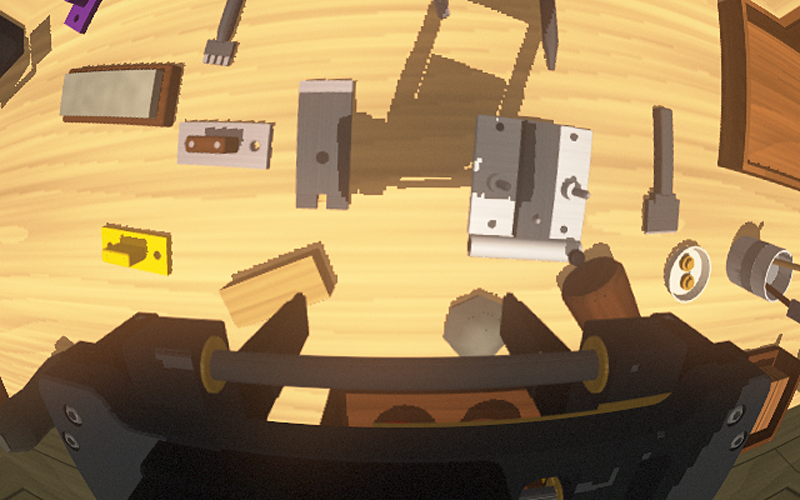

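```bash
python3 - <<'E'
from h import *
s=load('w1');R=np.array(s['tcp_rot']);e=np.array(s['eef_pos'])
for y in(-47.5,47.5): print('tip',w2p('wrist',e+R@[0,y,0],s))
def P(n,u,v,z): 
    p=p2w('wrist',u/1.25,v/1.25,z,s); print(n,np.round(p[:2],1)); return p
P('ironA',300,81,17);P('ironB',355,80,17);P('C',296,207,17);P('D',349,209,17);P('notch',323,196,17)
P('plate',180,121,10);P('plate',274,124,10);P('plate',269,168,10);P('plate',178,163,10)
P('pin',537,214,35);P('studL',494,178,55);P('studR',571,182,55)
P('seatfront',527,120,26);
P('base',478,115,10);P('base',591,129,10)
E
crop() { :; }
python3 -c "
from h import *
crop('w1','w1c',360,70,500,220,5)"
```

```text
tip [245.29280093 250.80952758]
tip [400.58944276 250.7865215 ]
ironA [ 530.9 -265.2]
ironB [ 533.1 -214.1]
C [ 649.2 -271.9]
D [ 652.1 -221.2]
notch [ 639.5 -245.3]
plate [ 555.  -399.3]
plate [ 569.2 -293.2]
plate [ 611.4 -299.5]
plate [ 598.6 -403.8]
pin [652.9 -49.6]
studL [620.4 -96.4]
studR [620.9 -26.5]
seatfront [567.9 -59.5]
base [ 564.4 -102. ]
base [569.2  14.5]
```

View pics/w1c.png

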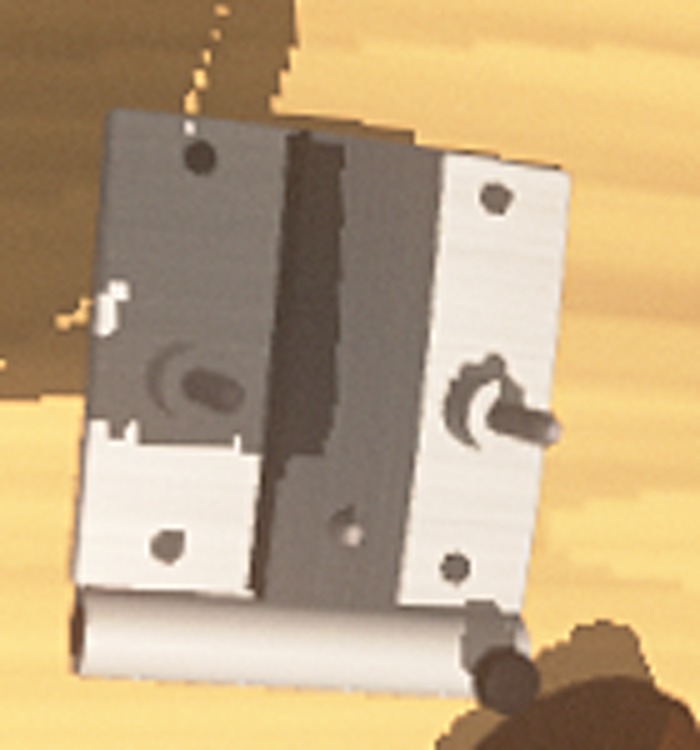

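```bash
python3 - <<'E'
from h import *
mv([581.3,-242.5,40],np.radians(176.7))
E
```

```text
xyz [0.3183, -0.2303, 0.5303] spin 0.0086 (dyaw -3.1) cur [ 677.1 -173.4  199. ] yaw 179.78 t 2.08
```

>>> servo_tool --steps '[{"xyz":[0.318,-0.23,0.1],"spin":0.0086,"hand":-0.39},{"xyz":[0.318,-0.23,0.2],"spin":0.0086,"hand":-0.39},{"xyz":[0.318,-0.23,0.53],"spin":0.0086,"hand":-0.39},{"xyz":[0.318,-0.23,0.53],"spin":0.0086,"hand":-0.39},{"xyz":[0.318,-0.23,0.53],"spin":0.0086,"hand":-0.39}]'

```text
t: 2.7
eef_pos: [576.5, -235.1, 36.5]
tcp_rot: [[-0.998, 0.054, -0.009], [0.054, 0.999, 0.005], [0.009, 0.004, -1.0]]
wrist_force: [0.8, -0.6, 1.1]
gripper_width: 0.697
```

```bash
python3 - <<'E'
from h import *
s,f=snap('wrist','w2')
crop('w2','w2b',0,0,640,400,1.25)
mv([581.3,-242.5,2],np.radians(176.7))
E
```

```text
xyz [-0.0087, -0.0209, 0.1261] spin 0.0006 (dyaw -0.2) cur [ 579.2 -236.2   39.9] yaw 176.9 t 2.75
```

View pics/w2b.png

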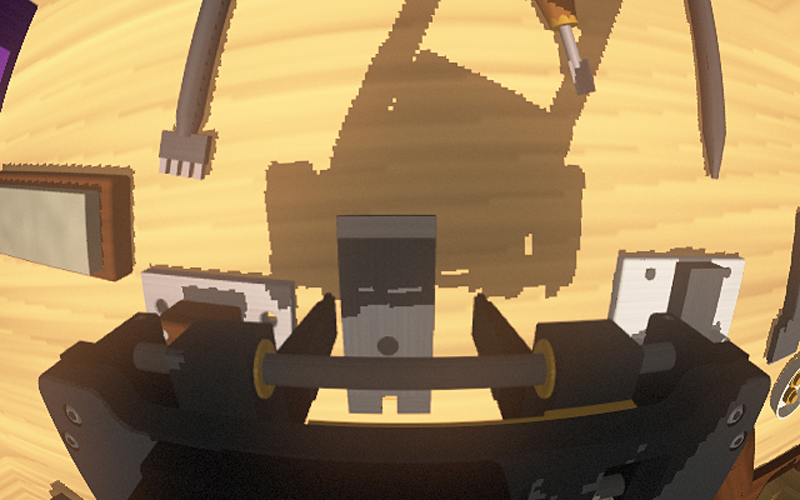

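```bash
python3 - <<'E'
from h import *
s=load('w2')
for (u,v) in [(337,216),(436,216),(344,410),(430,412)]:
    print(np.round(p2w('wrist',u/1.25,v/1.25,17 if v>300 else 17,s)[:2],1))
mv([581.3,-243.5,2],np.radians(176.7))
E
```

```text
[ 530.1 -265.9]
[ 533.  -216.5]
[ 647.7 -275.3]
[ 651.5 -223. ]
xyz [-0.0089, -0.0243, 0.1261] spin 0.0006 (dyaw -0.2) cur [ 579.2 -236.2   39.9] yaw 176.9 t 2.75
```

>>> servo_tool --steps '[{"xyz":[-0.007,-0.027,0.0],"spin":0.001,"hand":-0.39},{"xyz":[-0.007,-0.027,0.06],"spin":0.001,"hand":-0.39},{"xyz":[-0.007,-0.027,0.126],"spin":0.001,"hand":-0.39},{"xyz":[-0.007,-0.027,0.126],"spin":0.001,"hand":-0.39},{"xyz":[-0.007,-0.027,0.126],"spin":0.001,"hand":-0.39}]'

```text
t: 3.38
eef_pos: [581.5, -244.7, 2.6]
tcp_rot: [[-0.998, 0.06, -0.001], [0.06, 0.998, 0.001], [0.001, 0.001, -1.0]]
wrist_force: [-0.1, 1.0, 0.2]
gripper_width: 0.694
```

```bash
python3 - <<'E'
from h import *
mv([580.6,-244.5,2],np.radians(176.5))
E
```

```text
xyz [0.0032, 0.0005, 0.0021] spin 0.0002 (dyaw -0.1) cur [ 581.5 -244.7    2.6] yaw 176.55 t 3.38
```

Close with moderate force.

>>> servo_tool --steps '[{"xyz":[0.002,0.0,0.0],"spin":0,"hand":0.0},{"xyz":[0.002,0.0,0.0],"spin":0,"hand":0.2},{"xyz":[0.002,0.0,0.0],"spin":0,"hand":0.2},{"xyz":[0.002,0.0,0.0],"spin":0,"hand":0.2},{"xyz":[0.002,0,0.0],"spin":0,"hand":0.2}]' --grip_force 30

```text
t: 4.0
eef_pos: [581.5, -245.0, 3.7]
tcp_rot: [[-0.998, 0.06, 0.0], [0.06, 0.998, 0.0], [-0.0, 0.0, -1.0]]
wrist_force: [-1.2, 0.6, 1.1]
gripper_width: 0.522
```

>>> servo_tool --steps '[{"xyz":[0,0,-0.1],"spin":0,"hand":0.2},{"xyz":[0,0,-0.4],"spin":0,"hand":0.2},{"xyz":[-0.2,0.2,-0.45],"spin":0,"hand":0.2},{"xyz":[-0.46,0.6,-0.45],"spin":0,"hand":0.2},{"xyz":[-0.46,0.6,-0.45],"spin":0,"hand":0.2}]'

```text
t: 4.62
eef_pos: [701.6, -109.4, 134.7]
tcp_rot: [[-0.998, 0.061, 0.0], [0.061, 0.998, -0.0], [-0.0, -0.0, -1.0]]
wrist_force: [0.9, -1.1, -1.9]
gripper_width: 0.523
```

>>> servo_tool --steps '[{"xyz":[0,0.1,0],"spin":0,"hand":0.2},{"xyz":[0,0.1,0],"spin":0,"hand":0.2},{"xyz":[0,0.1,0],"spin":0,"hand":0.2}]'

```text
t: 5.0
eef_pos: [702.0, -81.1, 133.6]
tcp_rot: [[-0.998, 0.06, -0.001], [0.06, 0.998, -0.0], [0.001, -0.001, -1.0]]
wrist_force: [-0.0, -0.2, -2.7]
gripper_width: 0.521
```

```bash
python3 - <<'E'
from h import *
s,f=snap('wrist','w3');print(s['eef_pos'],np.max(np.abs(s['dq'])),s['gripper_width'])
crop('w3','w3b',0,0,640,400,1.25)
crop('w3','w3c',230,60,430,260,3.9)
E
```

```text
[701.98251755 -81.05860665 133.64221225] 0.01918376188160599 0.5206600672692465
```

View pics/w3b.png

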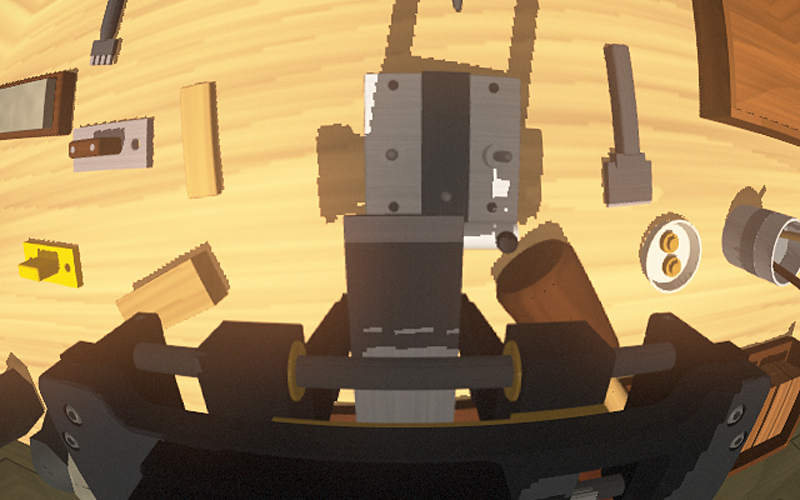

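View pics/w3c.png

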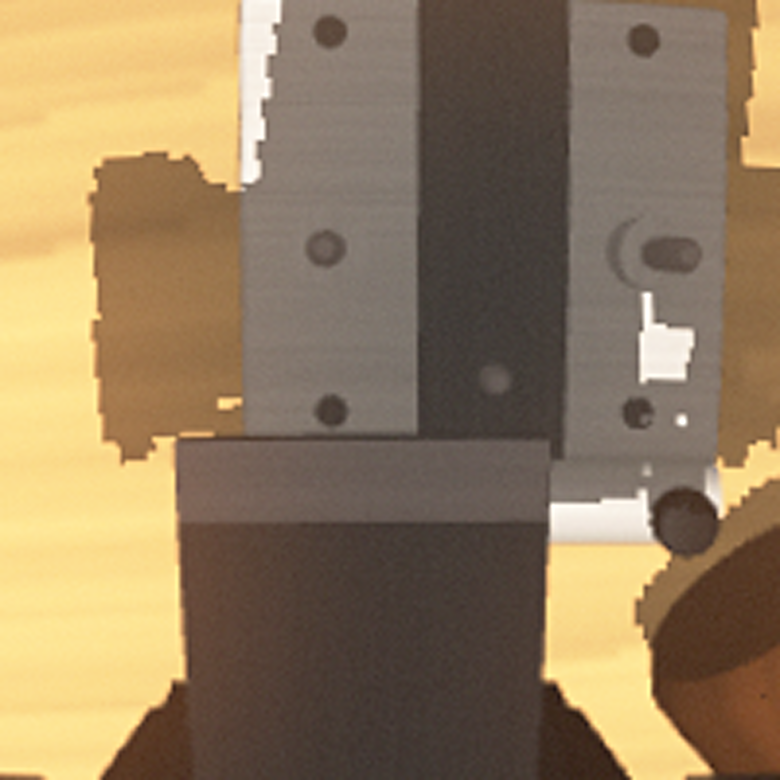

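```bash
python3 - <<'E'
from h import *
s=load('w3');R=np.array(s['tcp_rot']);e=np.array(s['eef_pos'])
g=lambda u,v:(230+u/3.9,60+v/3.9)
def W(n,u,v,z):
    p=p2w('wrist',*g(u,v),z,s);print(n,np.round(p[:2],2));return p
a=W('ironL',177,441,142);b=W('ironR',549,440,142);print(np.linalg.norm(a-b),'tool',R.T@(a-e),R.T@(b-e))
L=W('studL',325,249,55);Rr=W('studR',685,255,55);p=W('pin',495,381,35)
print('stud dist',np.linalg.norm(L-Rr));d=Rr-L;print('yaw',np.degrees(np.arctan2(-d[0],d[1])))
m=(L+Rr)/2;v=(p-m)[:2];print('pin rel mid',v,np.degrees(np.arctan2(v[1],v[0])),np.linalg.norm(v))
for q in [(418,100),(417,430),(570,50),(566,455)]: W('seat',*q,26)
for q in [(241,185),(244,435),(727,10),(718,455)]: W('base',*q,10)
E
```

```text
ironL [ 651.58 -103.34]
ironR [654.49 -52.67]
50.75614505003391 tool [ 48.97696979 -25.2821259   -8.2822668 ] [49.12409173 25.4737992  -8.30840068]
studL [627.47 -84.17]
studR [631.64  -9.49]
pin [659.14 -48.72]
stud dist 74.79572956720486
yaw -3.2011014941128644
pin rel mid [29.58117748 -1.88941803] -3.6546490575818154 29.641456808299708
seat [594.49 -61.99]
seat [670.77 -66.45]
seat [583.78 -26.56]
seat [678.54 -31.63]
base [ 610.65 -104.72]
base [ 671.93 -108.47]
base [570.68  16.74]
base [683.34  10.5 ]
```

```bash
python3 - <<'E'
from h import *
mv([595.3,-45,50],np.radians(176.75))
E
```

```text
xyz [0.3622, 0.1, 0.2798] spin -0.0007 (dyaw 0.3) cur [702.  -81.6 133.8] yaw 176.5 t 5.05
```

>>> servo_tool --steps '[{"xyz":[0.18,0.05,0],"spin":-0.0007,"hand":0.2},{"xyz":[0.362,0.1,0],"spin":-0.0007,"hand":0.2},{"xyz":[0.362,0.1,0.1],"spin":-0.0007,"hand":0.2},{"xyz":[0.362,0.1,0.28],"spin":-0.0007,"hand":0.2},{"xyz":[0.362,0.1,0.28],"spin":-0.0007,"hand":0.2}]'

```text
t: 5.68
eef_pos: [591.2, -44.6, 45.6]
tcp_rot: [[-0.998, 0.058, -0.01], [0.058, 0.998, 0.002], [0.01, 0.001, -1.0]]
wrist_force: [-1.0, -0.2, -2.2]
gripper_width: 0.52
```

>>> servo_tool --steps '[{"xyz":[0,0,0],"spin":0,"hand":0.2},{"xyz":[0,0,0],"spin":0,"hand":0.2}]'

```text
t: 5.92
eef_pos: [598.1, -44.8, 53.4]
tcp_rot: [[-0.998, 0.056, 0.005], [0.056, 0.998, -0.001], [-0.005, -0.001, -1.0]]
wrist_force: [-0.4, -0.2, -2.4]
gripper_width: 0.521
```

```bash
python3 - <<'E'
from h import *
s,f=snap('wrist','w4');print(s['eef_pos'],np.max(np.abs(s['dq'])),s['gripper_width'])
crop('w4','w4c',220,120,420,350,2.6)
mv([595.3,-45,50],np.radians(176.75))
crop('w4','w4d',290,300,390,345,7)
E
```

```text
[598.11328422 -44.79106562  53.36647365] 0.004561400927969323 0.5211395739059638
xyz [0.0088, -0.0017, 0.0106] spin 0.0001 (dyaw -0.0) cur [597.9 -44.6  53.2] yaw 176.78 t 5.97
```

View pics/w4c.png

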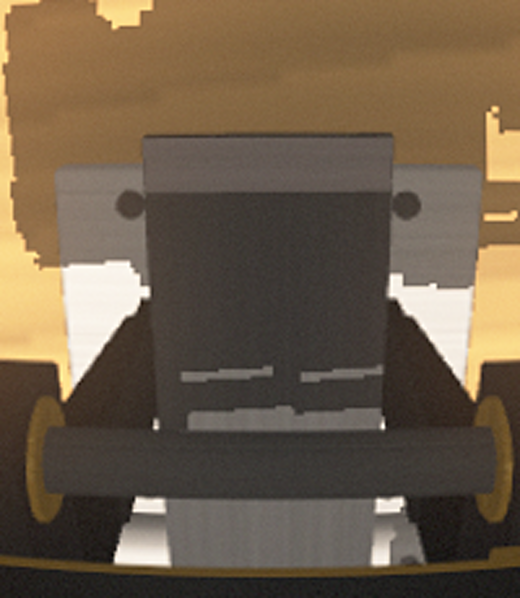

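View pics/w4d.png

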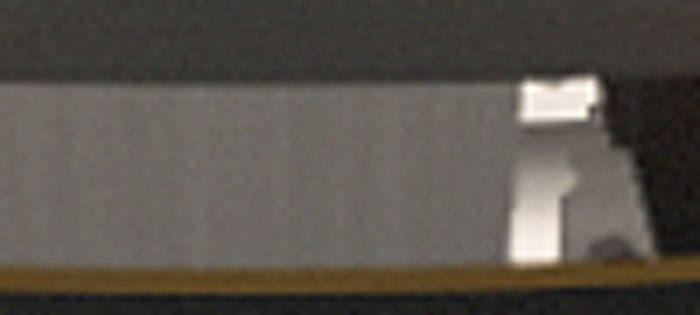

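>>> servo_tool --steps '[{"xyz":[0,0,0],"spin":0,"hand":0.2},{"xyz":[0,0,0],"spin":0,"hand":0.2},{"xyz":[0,0,0],"spin":0,"hand":0.2}]'

```text
t: 6.35
eef_pos: [596.0, -44.0, 50.6]
tcp_rot: [[-0.998, 0.056, 0.0], [0.056, 0.998, -0.0], [-0.0, -0.0, -1.0]]
wrist_force: [-0.2, -0.2, -2.1]
gripper_width: 0.52
```

```bash
python3 - <<'E'
from h import *
s,f=snap('wrist','w5');e=np.array(s['eef_pos']);R=np.array(s['tcp_rot']);print(e,R,np.max(np.abs(s['dq'])))
g=lambda u,v:(220+u/2.6,120+v/2.6)
crop('w5','w5c',220,120,420,350,2.6)
E
```

```text
[596.03631375 -44.0154471   50.64149667] [[-9.98444713e-01  5.57505322e-02  1.82351855e-04]
 [ 5.57505198e-02  9.98444728e-01 -7.27618148e-05]
 [-1.86124758e-04 -6.24824386e-05 -9.99999981e-01]] 0.0027009625178784024
```

View pics/w5c.png

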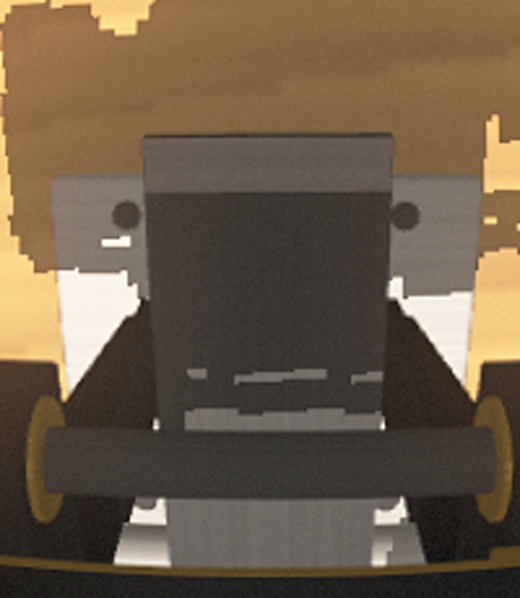

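```bash
python3 - <<'E'
from h import *
s=load('w5');R=np.array(s['tcp_rot']);e=np.array(s['eef_pos'])
g=lambda u,v:(220+u/2.6,120+v/2.6)
def T(n,u,v,z):
    p=R.T@(p2w('wrist',*g(u,v),z,s)-e);print(n,np.round(p,2));return p
T('ironL',144,137,58.9);T('ironR',393,136,58.9)
T('baseL',52,178,10);T('baseR',478,178,10)
T('holeL',125,215,10);T('holeR',404,216,10)
E
```

```text
ironL [ 49.18 -25.28  -8.27]
ironR [49.4  25.68 -8.27]
baseL [ 30.05 -59.03  40.64]
baseR [30.04 57.63 40.63]
holeL [ 19.51 -38.97  40.64]
holeR [19.22 37.34 40.64]
```

>>> servo_tool --steps '[{"xyz":[0.0025,-0.0032,0.02],"spin":0,"hand":0.2},{"xyz":[0.0025,-0.0032,0.04],"spin":0,"hand":0.2},{"xyz":[0.0025,-0.0032,0.06],"spin":0,"hand":0.2},{"xyz":[0.0025,-0.0032,0.075],"spin":0,"hand":0.2},{"xyz":[0.0025,-0.0032,0.075],"spin":0,"hand":0.2}]'

```text
t: 7.02
eef_pos: [594.7, -44.9, 27.3]
tcp_rot: [[-0.998, 0.056, -0.001], [0.056, 0.998, 0.0], [0.001, 0.0, -1.0]]
wrist_force: [0.3, 0.3, -1.7]
gripper_width: 0.521
```

>>> servo_tool --steps '[{"xyz":[0,0,0.01],"spin":0,"hand":0.2},{"xyz":[0,0,0.01],"spin":0,"hand":0.2},{"xyz":[0,0,0.01],"spin":0,"hand":0.2},{"xyz":[0,0,0.01],"spin":0,"hand":0.2}]'

```text
t: 7.52
eef_pos: [595.3, -45.0, 25.2]
tcp_rot: [[-0.998, 0.056, 0.0], [0.056, 0.998, -0.0], [-0.0, -0.0, -1.0]]
wrist_force: [-0.3, -0.8, -2.4]
gripper_width: 0.523
```

Right at the target in xy; continue down.

>>> servo_tool --steps '[{"xyz":[0,0,0.008],"spin":0,"hand":0.2},{"xyz":[0,0,0.014],"spin":0,"hand":0.2},{"xyz":[0,0,0.018],"spin":0,"hand":0.2},{"xyz":[0,0,0.018],"spin":0,"hand":0.2},{"xyz":[0,0,0.018],"spin":0,"hand":0.2}]'

```text
t: 8.15
eef_pos: [595.2, -44.9, 19.6]
tcp_rot: [[-0.998, 0.056, 0.0], [0.056, 0.998, 0.0], [-0.0, 0.0, -1.0]]
wrist_force: [0.5, 0.3, -1.2]
gripper_width: 0.517
```

>>> servo_tool --steps '[{"xyz":[0,0,0.005],"spin":0,"hand":0.2},{"xyz":[0,0,0.008],"spin":0,"hand":0.2},{"xyz":[0,0,0.008],"spin":0,"hand":0.2},{"xyz":[0,0,0.008],"spin":0,"hand":0.2}]'

```text
t: 8.65
eef_pos: [595.3, -45.0, 17.6]
tcp_rot: [[-0.998, 0.056, 0.0], [0.056, 0.998, -0.0], [-0.0, -0.0, -1.0]]
wrist_force: [-3.0, -0.7, 3.5]
gripper_width: 0.523
```

>>> servo_tool --steps '[{"xyz":[0,0,0],"spin":0,"hand":-0.2},{"xyz":[0,0,0],"spin":0,"hand":-0.3},{"xyz":[0,0,0],"spin":0,"hand":-0.39},{"xyz":[0,0,-0.05],"spin":0,"hand":-0.39},{"xyz":[0,0,-0.15],"spin":0,"hand":-0.39}]'

```text
t: 9.28
eef_pos: [594.2, -44.8, 62.0]
tcp_rot: [[-0.998, 0.056, -0.003], [0.056, 0.998, 0.0], [0.003, 0.0, -1.0]]
wrist_force: [-0.3, -1.0, 0.5]
gripper_width: 0.697
```

>>> servo_tool --steps '[{"xyz":[0,0,-0.3],"spin":0,"hand":-0.39},{"xyz":[-0.1,0,-0.3],"spin":0,"hand":-0.39},{"xyz":[-0.33,0,-0.3],"spin":0,"hand":-0.39},{"xyz":[-0.33,0,-0.3],"spin":0,"hand":-0.39},{"xyz":[-0.33,0,-0.3],"spin":0,"hand":-0.39}]'

```text
t: 9.9
eef_pos: [693.7, -50.4, 152.1]
tcp_rot: [[-0.998, 0.056, -0.001], [0.056, 0.998, 0.0], [0.001, 0.0, -1.0]]
wrist_force: [-0.5, 0.6, -0.6]
gripper_width: 0.691
```

>>> servo_tool --steps '[{"xyz":[0,0,0],"spin":0,"hand":-0.39},{"xyz":[0,0,0],"spin":0,"hand":-0.39}]'

```text
t: 10.15
eef_pos: [693.1, -50.4, 152.7]
tcp_rot: [[-0.998, 0.056, 0.0], [0.056, 0.998, -0.0], [-0.0, -0.0, -1.0]]
wrist_force: [0.6, -0.7, 0.5]
gripper_width: 0.696
```

```bash
python3 - <<'E'
from h import *
s,f=snap('wrist','w6');print(s['eef_pos'],np.max(np.abs(s['dq'])))
crop('w6','w6b',0,0,640,400,1.25)
crop('w6','w6c',230,60,430,230,3.9)
E
```

```text
[693.09966012 -50.40083404 152.70347257] 0.006130366620338599
```

View pics/w6b.png

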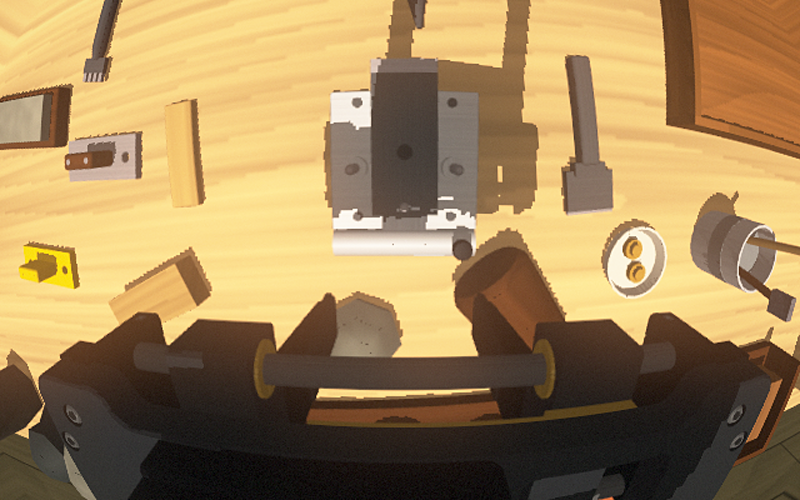

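View pics/w6c.png

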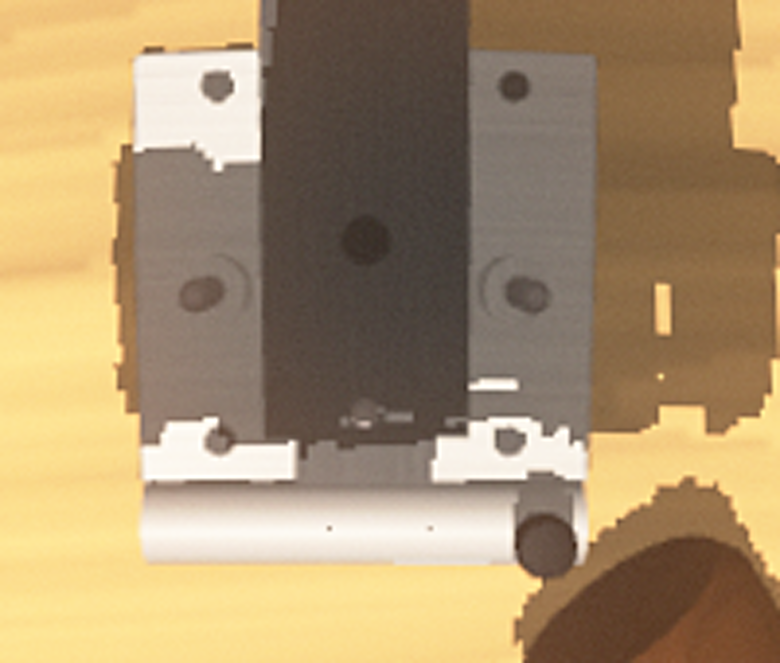

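```bash
python3 - <<'E'
from h import *
s=load('w6')
g=lambda u,v:(230+u/3.9,60+v/3.9)
def W(n,u,v,z):
    p=p2w('wrist',*g(u,v),z,s);print(n,np.round(p[:2],2));return p
L=W('studL',194,297,55);Rr=W('studR',535,297,55);W('pin',365,410,35);d=Rr-L;m=(L+Rr)/2
print(m,np.linalg.norm(d[:2]),np.degrees(np.arctan2(-d[0],d[1])))
for n,u,v in [('iL0',261,100),('iL1',265,430),('iR0',470,100),('iR1',467,430),('endL',266,441),('endR',467,437)]: W(n,u,v,31)
f=cv2.imread('pics/w6.png');
crop('w6','w6e',262,115,375,185,7)
E
```

```text
studL [627.47 -83.98]
studR [631.66  -8.65]
pin [658.06 -47.75]
[629.56573714 -46.31518057  55.        ] 75.45551353874848 -3.180944768444025
iL0 [581.85 -68.23]
iL1 [662.12 -72.43]
iR0 [584.58 -18.68]
iR1 [664.87 -23.14]
endL [664.86 -72.39]
endR [666.61 -23.2 ]
```

View pics/w6e.png

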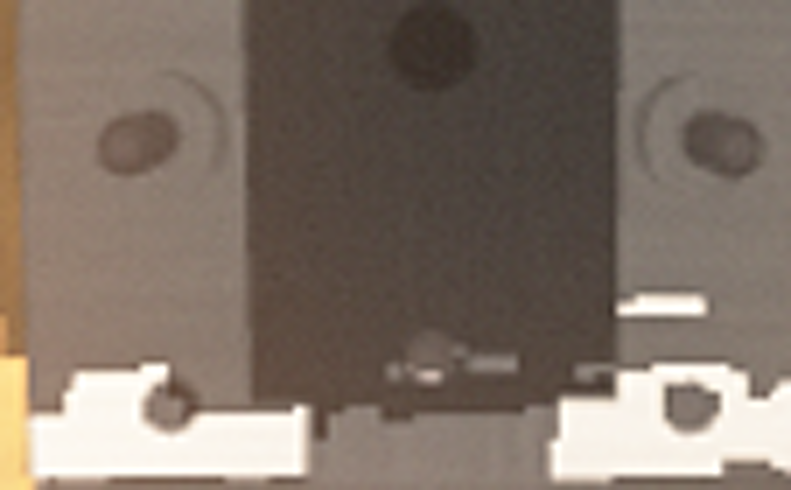

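>>> servo_tool --steps '[{"xyz":[0.15,-0.6,0],"spin":0.135,"hand":-0.26},{"xyz":[0.15,-0.6,0],"spin":0.135,"hand":-0.26},{"xyz":[0.15,-0.6,0],"spin":0.135,"hand":-0.26},{"xyz":[0.15,-0.6,0],"spin":0.135,"hand":-0.26},{"xyz":[0.15,-0.6,0],"spin":0.135,"hand":-0.26}]'

```text
t: 10.82
eef_pos: [638.1, -228.8, 152.5]
tcp_rot: [[-0.614, 0.789, 0.0], [0.789, 0.614, -0.0], [-0.0, 0.0, -1.0]]
wrist_force: [-0.6, 0.6, -0.1]
gripper_width: 0.627
```

```bash
python3 - <<'E'
from h import *
mv([594,-415,130],np.radians(82.6))
E
```

```text
xyz [-0.3997, -0.4972, 0.0751] spin 0.1257 (dyaw -45.3) cur [ 638.1 -228.8  152.5] yaw 127.87 t 10.82
```

>>> servo_tool --steps '[{"xyz":[-0.4,-0.497,0.075],"spin":0.1257,"hand":-0.26},{"xyz":[-0.4,-0.497,0.075],"spin":0.1257,"hand":-0.26},{"xyz":[-0.4,-0.497,0.075],"spin":0.1257,"hand":-0.26},{"xyz":[-0.4,-0.497,0.075],"spin":0.1257,"hand":-0.26},{"xyz":[-0.4,-0.497,0.075],"spin":0.1257,"hand":-0.26}]'

```text
t: 11.45
eef_pos: [594.9, -415.4, 129.6]
tcp_rot: [[0.127, 0.992, -0.0], [0.992, -0.127, 0.0], [0.0, -0.0, -1.0]]
wrist_force: [0.6, 0.7, 0.6]
gripper_width: 0.63
```

>>> servo_tool --steps '[{"xyz":[0,0,0],"spin":0,"hand":-0.26},{"xyz":[0,0,0],"spin":0,"hand":-0.26},{"xyz":[0,0,0],"spin":0,"hand":-0.26}]'

```text
t: 11.82
eef_pos: [596.2, -413.8, 129.9]
tcp_rot: [[0.122, 0.993, 0.0], [0.993, -0.122, -0.0], [-0.0, 0.0, -1.0]]
wrist_force: [-0.2, 0.0, 0.4]
gripper_width: 0.633
```

```bash
python3 - <<'E'
from h import *
s,f=snap('wrist','w7');print(s['eef_pos'],np.max(np.abs(s['dq'])))
crop('w7','w7b',0,0,640,400,1.25)
crop('w7','w7c',230,60,430,260,3.9)
E
```

```text
[ 596.17129523 -413.8421678   129.88281008] 0.0025822598569788056
```

View pics/w7b.png

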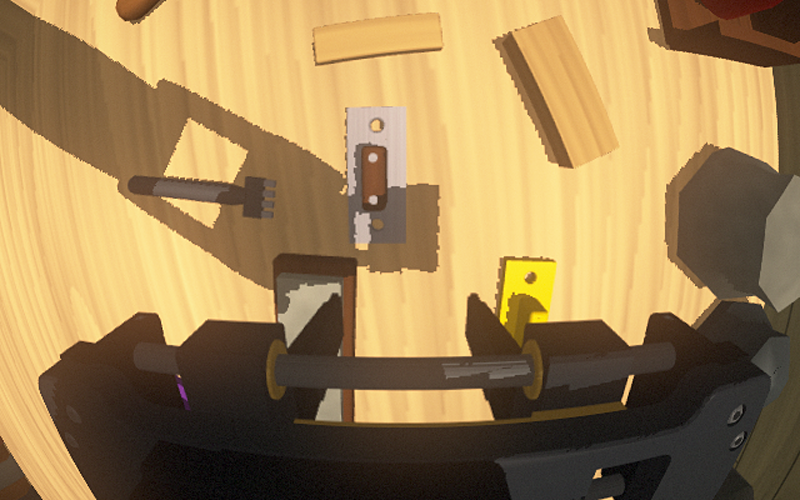

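View pics/w7c.png

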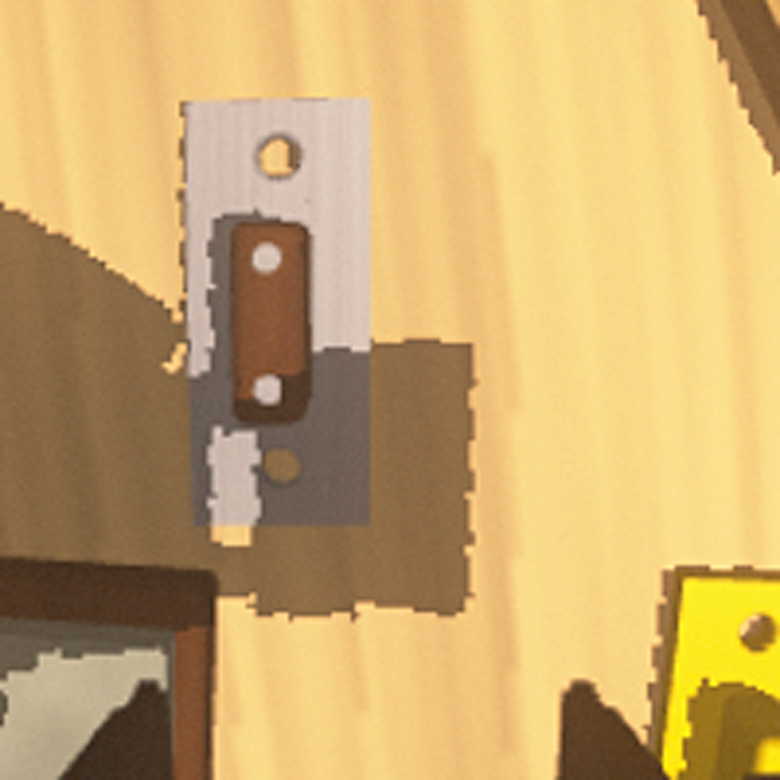

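```bash
python3 - <<'E'
from h import *
s=load('w7')
g=lambda u,v:(230+u/3.9,60+v/3.9)
def W(n,u,v,z):
    p=p2w('wrist',*g(u,v),z,s);print(n,np.round(p[:2],2));return p
c=[W('c',*q,10) for q in [(186,101),(370,98),(191,525),(370,524)]];print('mid',np.mean(c,0))
a=W('h1',279,156,10);b=W('h2',281,466,10);d=a-b;print('mid',(a+b)/2,np.linalg.norm(d),np.degrees(np.arctan2(-d[0],d[1])))
for i,j in((0,2),(1,3)):
    d=c[i]-c[j];print(np.linalg.norm(d),np.degrees(np.arctan2(-d[0],d[1])))
r=[W('rib',*q,44) for q in [(235,225),(309,225),(309,417),(235,417)]];print(np.mean(r,0))
mv([584,-350,70],np.radians(83))
E
```

```text
c [ 568.74 -298.43]
c [ 612.01 -303.81]
c [ 555.35 -401.44]
c [ 599.48 -406.68]
mid [ 583.89480374 -352.59168523   10.        ]
h1 [ 589.   -314.98]
h2 [ 579.67 -389.55]
mid [ 584.33358156 -352.26214075   10.        ] 75.15450265096264 -7.134346901449864
103.87752985041871 -7.403151642337523
103.6306620677019 -6.94611926040746
rib [ 580.   -330.91]
rib [ 595.4  -333.02]
rib [ 590.18 -373.63]
rib [ 574.42 -371.6 ]
[ 585.00047821 -352.29022203   44.        ]
xyz [0.2063, -0.0663, 0.1994] spin -0.0000 (dyaw 0.0) cur [ 596.2 -413.9  129.8] yaw 82.99 t 11.88
```

>>> servo_tool --steps '[{"xyz":[0.1,-0.0647,0.0],"spin":0,"hand":-0.26},{"xyz":[0.1986,-0.0647,0.05],"spin":0,"hand":-0.26},{"xyz":[0.1986,-0.0647,0.22],"spin":0.0004,"hand":-0.26},{"xyz":[0.1986,-0.0647,0.22],"spin":0.0004,"hand":-0.26},{"xyz":[0.1986,-0.0647,0.22],"spin":0.0004,"hand":-0.26}]'

```text
t: 12.5
eef_pos: [584.7, -353.2, 64.9]
tcp_rot: [[0.125, 0.992, 0.001], [0.992, -0.125, -0.001], [-0.001, 0.001, -1.0]]
wrist_force: [0.5, -0.5, 0.8]
gripper_width: 0.632
```

>>> servo_tool --steps '[{"xyz":[0,0,0],"spin":0,"hand":-0.26},{"xyz":[0,0,0],"spin":0,"hand":-0.26},{"xyz":[0,0,0],"spin":0,"hand":-0.26}]'

```text
t: 12.88
eef_pos: [584.5, -353.2, 64.7]
tcp_rot: [[0.126, 0.992, 0.001], [0.992, -0.126, -0.001], [-0.001, 0.001, -1.0]]
wrist_force: [0.6, -0.1, -0.4]
gripper_width: 0.628
```

```bash
python3 - <<'E'
from h import *
mv([584.2,-352.4,14],np.radians(82.85))
s,f=snap('wrist','w8')
crop('w8','w8b',0,0,640,400,1.25)
E
```

```text
xyz [0.0025, -0.0016, 0.1689] spin -0.0002 (dyaw 0.1) cur [ 584.5 -353.2   64.7] yaw 82.79 t 12.88
```

View pics/w8b.png

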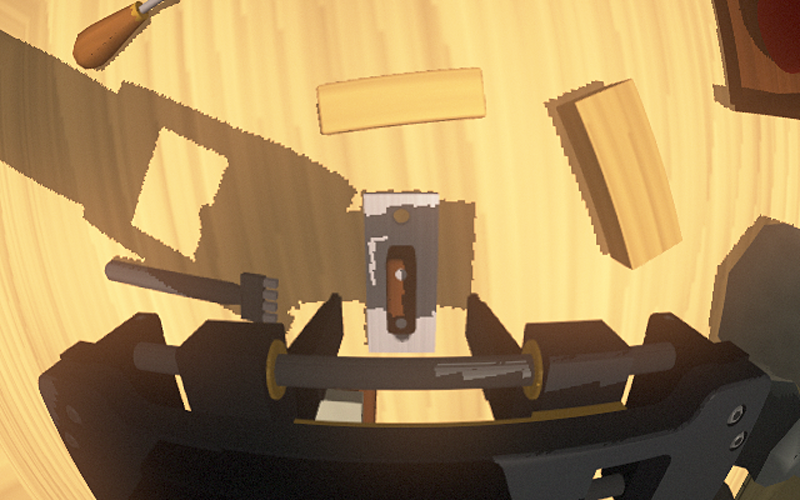

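>>> servo_tool --steps '[{"xyz":[0.0025,-0.0016,0.08],"spin":0,"hand":-0.26},{"xyz":[0.0025,-0.0016,0.165],"spin":0,"hand":-0.26},{"xyz":[0.0025,-0.0016,0.165],"spin":0,"hand":-0.26},{"xyz":[0.0025,-0.0016,0.165],"spin":0,"hand":-0.26},{"xyz":[0.0025,-0.0016,0.165],"spin":0,"hand":-0.26}]'

```text
t: 13.55
eef_pos: [584.7, -352.6, 16.0]
tcp_rot: [[0.125, 0.992, 0.002], [0.992, -0.125, -0.002], [-0.001, 0.002, -1.0]]
wrist_force: [0.4, -0.8, 0.2]
gripper_width: 0.63
```

>>> servo_tool --steps '[{"xyz":[0,0,0],"spin":0,"hand":0.2},{"xyz":[0,0,0],"spin":0,"hand":0.4},{"xyz":[0,0,0],"spin":0,"hand":0.85},{"xyz":[0,0,0],"spin":0,"hand":0.85},{"xyz":[0,0,0],"spin":0,"hand":0.85}]' --grip_force 45

```text
t: 14.18
eef_pos: [583.5, -351.8, 14.1]
tcp_rot: [[0.125, 0.992, -0.001], [0.992, -0.125, 0.0], [0.0, -0.001, -1.0]]
wrist_force: [0.2, 0.3, -0.5]
gripper_width: 0.168
```

```bash
python3 - <<'E'
from h import *
mv([584.2,-352.4,14],np.radians(82.85));print(ctrl.sense()['gripper_width']*95, ctrl.sense()['wrist_force'])
E
```

```text
xyz [-0.0015, 0.0026, 0.0005] spin -0.0001 (dyaw 0.0) cur [ 583.5 -351.8   14.1] yaw 82.81 t 14.18
15.99528258631899 [ 0.17982767  0.27255245 -0.46131432]
```

>>> servo_tool --steps '[{"xyz":[0,0,-0.05],"spin":0,"hand":0.85},{"xyz":[0,0,-0.25],"spin":0,"hand":0.85},{"xyz":[0,0,-0.4],"spin":0,"hand":0.85},{"xyz":[0.2,0,-0.4],"spin":-0.011,"hand":0.85},{"xyz":[0.4,0.0,-0.4],"spin":-0.011,"hand":0.85}]'

```text
t: 14.8
eef_pos: [598.9, -232.1, 135.6]
tcp_rot: [[0.058, 0.998, 0.002], [0.998, -0.058, -0.0], [-0.0, 0.002, -1.0]]
wrist_force: [0.6, -0.2, -4.4]
gripper_width: 0.162
```

```bash
python3 - <<'E'
from h import *
mv([628,-150,130],np.radians(86.8))
E
```

```text
xyz [0.2789, 0.0808, 0.0188] spin -0.0004 (dyaw 0.1) cur [ 598.9 -232.1  135.6] yaw 86.67 t 14.8
```

>>> servo_tool --steps '[{"xyz":[0.27,0.08,0],"spin":-0.0004,"hand":0.85},{"xyz":[0.27,0.08,0],"spin":-0.0004,"hand":0.85},{"xyz":[0.27,0.08,0],"spin":-0.0004,"hand":0.85},{"xyz":[0.27,0.08,0],"spin":-0.0004,"hand":0.85},{"xyz":[0.27,0.08,0],"spin":-0.0004,"hand":0.85}]'

```text
t: 15.42
eef_pos: [626.9, -154.7, 134.1]
tcp_rot: [[0.056, 0.998, -0.0], [0.998, -0.056, -0.0], [-0.0, -0.0, -1.0]]
wrist_force: [0.0, 0.7, -4.0]
gripper_width: 0.167
```

>>> servo_tool --steps '[{"xyz":[0,0,0],"spin":0,"hand":0.85},{"xyz":[0,0,0],"spin":0,"hand":0.85},{"xyz":[0,0,0],"spin":0,"hand":0.85}]'

```text
t: 15.8
eef_pos: [627.2, -153.6, 134.2]
tcp_rot: [[0.054, 0.999, -0.0], [0.999, -0.054, -0.0], [-0.0, -0.0, -1.0]]
wrist_force: [0.3, -0.4, -4.0]
gripper_width: 0.163
```

```bash
python3 - <<'E'
from h import *
s,f=snap('wrist','w9');print(s['eef_pos'],s['tcp_rot'],np.max(np.abs(s['dq'])))
crop('w9','w9b',0,0,640,400,1.25)
crop('w9','w9c',230,60,430,260,3.9)
E
```

```text
[ 627.2293344  -153.60031737  134.15349752] [[ 5.43578938e-02  9.98521514e-01 -7.54793365e-05]
 [ 9.98521516e-01 -5.43578958e-02 -2.43295875e-05]
 [-2.83965145e-05 -7.40452364e-05 -9.99999997e-01]] 0.0024551733903582056
```

View pics/w9b.png

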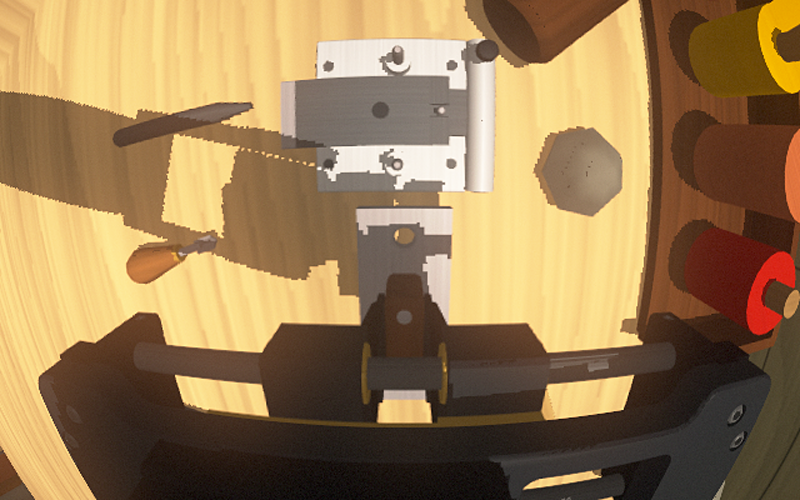

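View pics/w9c.png

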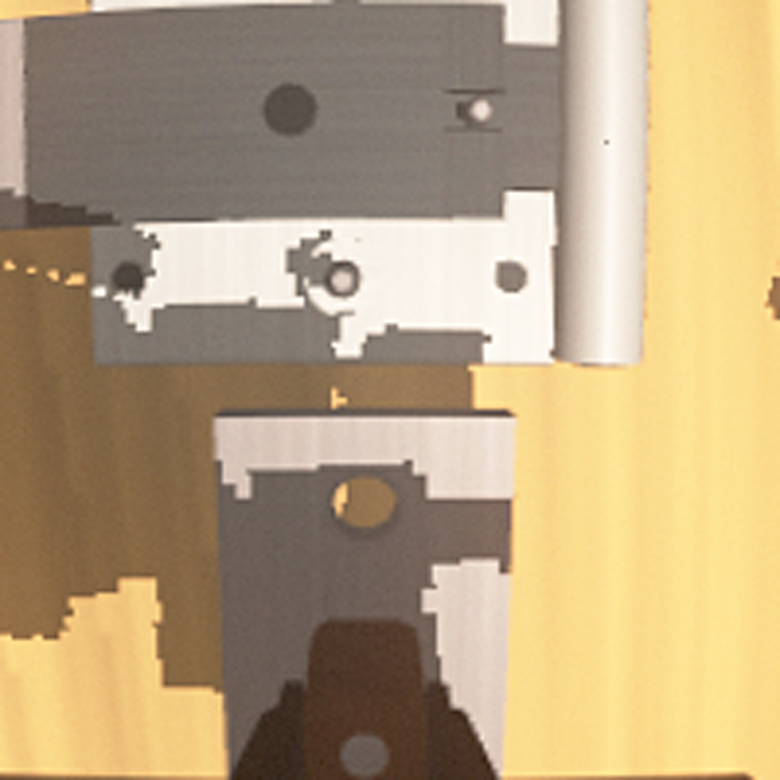

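```bash
python3 - <<'E'
from h import *
crop('w9','w9d',240,20,400,90,4.9)
s=load('w9');R=np.array(s['tcp_rot']);e=np.array(s['eef_pos'])
g=lambda u,v:(230+u/3.9,60+v/3.9)
def W(n,u,v,z):
    p=p2w('wrist',*g(u,v),z,s);print(n,np.round(p[:2],2),'tool',np.round(R.T@(p-e),2));return p
W('hole',365,502,130);W('endL',215,417,130);W('endR',515,417,130);W('studN',342,280,55);W('pin',480,111,35)
E
```

```text
hole [ 630.31 -115.24] tool [38.47  0.99  4.15]
endL [ 609.14 -101.29] tool [ 51.25 -20.91   4.15]
endR [ 652.86 -103.66] tool [51.26 22.88  4.15]
studN [627.34 -84.89] tool [68.62 -3.61 79.15]
pin [659.26 -49.15] tool [106.04  26.32  99.15]
```

View pics/w9d.png

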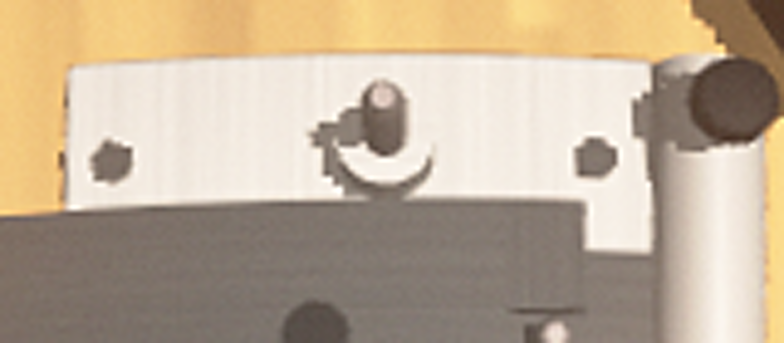

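```bash
python3 - <<'E'
from h import *
s=load('w9')
a=p2w('wrist',318,39.4,55,s);b=np.array([627.34,-84.89]);d=a[:2]-b;print(a,np.linalg.norm(d),np.degrees(np.arctan2(-d[0],d[1])),(a[:2]+b)/2)
mv([628.6,-46.5,76],np.radians(86.8))
E
```

```text
[631.71072191  -9.10980851  55.        ] 75.90613039517793 -3.300952186177808 [629.52536096 -46.99990426]
xyz [0.3562, -0.0149, 0.1939] spin 0.0003 (dyaw -0.1) cur [ 627.3 -153.5  134.2] yaw 86.89 t 15.85
```

>>> servo_tool --steps '[{"xyz":[0.17,-0.007,0],"spin":0.0003,"hand":0.85},{"xyz":[0.355,-0.0149,0],"spin":0.0003,"hand":0.85},{"xyz":[0.355,-0.0149,0.1],"spin":0.0003,"hand":0.85},{"xyz":[0.355,-0.0149,0.19],"spin":0.0003,"hand":0.85},{"xyz":[0.355,-0.0149,0.19],"spin":0.0003,"hand":0.85}]'

```text
t: 16.48
eef_pos: [626.2, -46.1, 74.2]
tcp_rot: [[0.055, 0.998, -0.006], [0.998, -0.055, 0.001], [0.001, -0.006, -1.0]]
wrist_force: [0.1, 0.9, -4.0]
gripper_width: 0.166
```

>>> servo_tool --steps '[{"xyz":[0,0,0],"spin":0,"hand":0.85},{"xyz":[0,0,0],"spin":0,"hand":0.85},{"xyz":[0,0,0],"spin":0,"hand":0.85},{"xyz":[0,0,0],"spin":0,"hand":0.85}]'

```text
t: 16.98
eef_pos: [628.9, -46.9, 77.9]
tcp_rot: [[0.056, 0.998, 0.001], [0.998, -0.056, -0.0], [-0.0, 0.001, -1.0]]
wrist_force: [-0.7, 0.0, -4.1]
gripper_width: 0.169
```

```bash
python3 - <<'E'
from h import *
s,f=snap('wrist','w10');print(s['eef_pos'],np.max(np.abs(s['dq'])))
crop('w10','w10b',220,100,420,330,3.2)
crop('w10','w10c',270,140,370,210,7)
mv([628.6,-46.5,76],np.radians(86.8))
E
```

```text
[628.93415459 -46.91146875  77.8510318 ] 0.004531497003002852
xyz [0.0011, -0.0008, 0.0054] spin -0.0000 (dyaw 0.0) cur [628.8 -46.8  77.6] yaw 86.79 t 17.02
```

View pics/w10b.png

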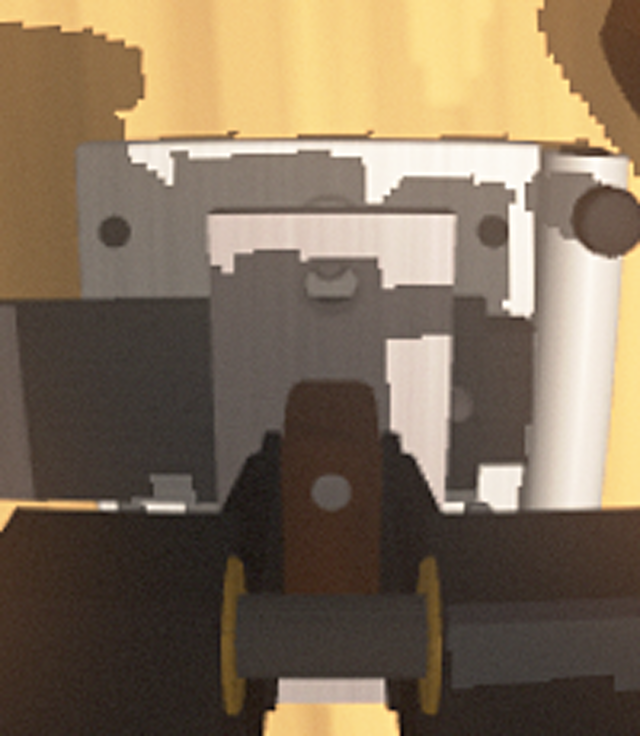

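View pics/w10c.png

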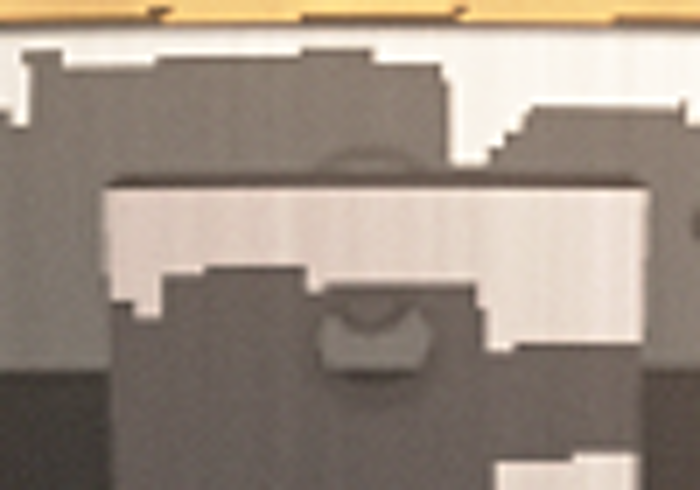

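```bash
python3 - <<'E'
from h import *
s=load('w10');R=np.array(s['tcp_rot']);e=np.array(s['eef_pos'])
g=lambda u,v:(270+u/7,140+v/7)
def W(n,u,v,z):
    p=p2w('wrist',*g(u,v),z,s);print(n,np.round(p[:2],2),'tool',np.round(R.T@(p-e),2));return p
zt=e[2]-4.1
W('hole near rim',376,378,zt);W('rim L',318,340,zt);W('rim R',434,340,zt);W('hole far rim top',376,285,zt);W('hole far rim bottom',376,300,zt-10)
W('stud near edge',376,332,55);W('plate end',376,188,zt);W('plate end low',376,178,zt-10)
for z in(55,50): W('stud L/R at50',340,315,z);W('',415,315,z)
# predicted edges
for n,P in [('hole',[38,0.9,4.1])]:
    c=[w2p('wrist',e+R@(np.array(P)+[5*np.cos(t),5*np.sin(t),0]),s) for t in np.linspace(0,6.28,9)]
    print(np.round((np.array(c)-[270,140])*7))
E
```

```text
hole near rim [631.98 -11.66] tool [35.36  1.07  4.1 ]
rim L [627.4   -8.19] tool [38.58 -3.7   4.09]
rim R [636.92  -8.72] tool [38.58  5.83  4.1 ]
hole far rim top [632.41  -3.86] tool [43.17  1.06  4.1 ]
hole far rim bottom [632.26  -7.11] tool [39.92  1.08 14.1 ]
stud near edge [632.03 -11.83] tool [35.21  1.1  22.85]
plate end [632.86   4.13] tool [51.18  1.05  4.1 ]
plate end low [632.85   3.53] tool [50.58  1.07 14.1 ]
stud L/R at50 [628.85 -10.07] tool [36.78 -2.17 22.85]
 [635.65 -10.45] tool [36.79  4.64 22.85]
stud L/R at50 [628.73 -11.1 ] tool [35.75 -2.24 27.85]
 [635.7  -11.49] tool [35.75  4.74 27.85]
[[374. 287.]
 [417. 305.]
 [435. 347.]
 [417. 389.]
 [374. 406.]
 [331. 389.]
 [313. 347.]
 [331. 305.]
 [374. 287.]]
```

>>> servo_tool --steps '[{"xyz":[0,0,0],"spin":0,"hand":0.85},{"xyz":[0,0,0],"spin":0,"hand":0.85},{"xyz":[0,0,0],"spin":0,"hand":0.85},{"xyz":[0,0,0],"spin":0,"hand":0.85}]'

```text
t: 17.52
eef_pos: [628.6, -46.7, 77.1]
tcp_rot: [[0.056, 0.998, -0.0], [0.998, -0.056, -0.0], [-0.0, -0.0, -1.0]]
wrist_force: [-0.5, -0.4, -3.3]
gripper_width: 0.164
```

```bash
python3 - <<'E'
from h import *
s,f=snap('wrist','w11');e=np.array(s['eef_pos']);R=np.array(s['tcp_rot']);print(s['eef_pos'],np.max(np.abs(s['dq'])))
crop('w11','w11c',270,140,370,210,7)
im=cv2.imread('pics/w11c.png')
zt=e[2]-4.1
# overlay predicted hole rims with offset, studs
def circ(P0,r,col,tool):
    pts=[]
    for t in np.linspace(0,2*np.pi,60):
        q=np.array([r*np.cos(t),r*np.sin(t),0])
        P=e+R@(np.array(P0)+q) if tool else np.array(P0)+q
        pts.append((w2p('wrist',P,s)-[270,140]+.0)*7)
    cv2.polylines(im,[np.int32(pts)],True,col,1)
circ([37.7,1.0,4.1],5,(0,255,0),True);circ([37.7,1.0,14.1],5,(0,255,255),True)
circ([631.7,-8.9,50],4,(0,0,255),False);circ([631.7,-8.9,55],2.5,(255,0,255),False)
cv2.imwrite('pics/w11o.png',im)
mv([628.6,-46.5,76],np.radians(86.8))
E
```

```text
[628.58233497 -46.71598176  77.14060273] 0.00150053451752077
xyz [0.0007, 0.0, 0.0039] spin 0.0000 (dyaw -0.0) cur [628.6 -46.7  77.2] yaw 86.8 t 17.57
```

View pics/w11o.png

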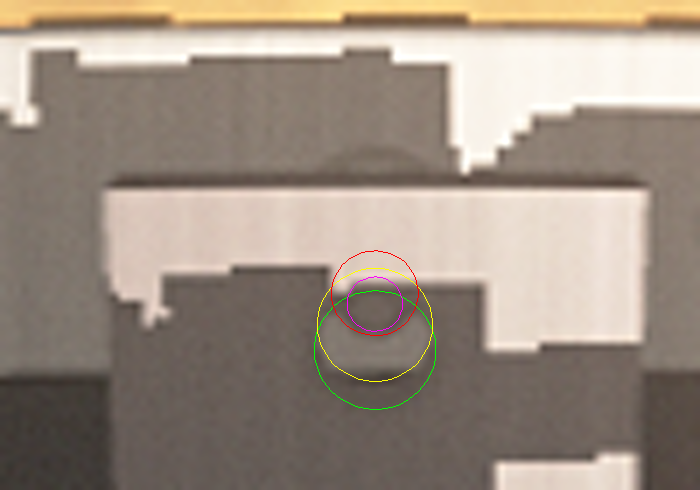

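>>> servo_tool --steps '[{"xyz":[0,0,0.015],"spin":0,"hand":0.85},{"xyz":[0,0,0.025],"spin":0,"hand":0.85},{"xyz":[0,0,0.035],"spin":0,"hand":0.85},{"xyz":[0,0,0.04],"spin":0,"hand":0.85},{"xyz":[0,0,0.04],"spin":0,"hand":0.85}]'

```text
t: 18.2
eef_pos: [628.5, -46.7, 65.0]
tcp_rot: [[0.056, 0.998, -0.0], [0.998, -0.056, 0.0], [0.0, -0.0, -1.0]]
wrist_force: [0.3, -0.3, -4.9]
gripper_width: 0.169
```

>>> servo_tool --steps '[{"xyz":[0,0,0.006],"spin":0,"hand":0.85},{"xyz":[0,0,0.012],"spin":0,"hand":0.85},{"xyz":[0,0,0.012],"spin":0,"hand":0.85},{"xyz":[0,0,0.012],"spin":0,"hand":0.85}]'

```text
t: 18.7
eef_pos: [628.6, -46.7, 61.6]
tcp_rot: [[0.056, 0.998, -0.0], [0.998, -0.056, 0.0], [-0.0, -0.0, -1.0]]
wrist_force: [-0.7, 0.4, -4.3]
gripper_width: 0.164
```

>>> servo_tool --steps '[{"xyz":[0,0,0.01],"spin":0,"hand":0.85},{"xyz":[0,0,0.022],"spin":0,"hand":0.85},{"xyz":[0,0,0.034],"spin":0,"hand":0.85},{"xyz":[0,0,0.044],"spin":0,"hand":0.85},{"xyz":[0,0,0.046],"spin":0,"hand":0.85}]'

```text
t: 19.32
eef_pos: [628.3, -46.7, 47.3]
tcp_rot: [[0.056, 0.998, -0.001], [0.998, -0.056, 0.0], [0.0, -0.001, -1.0]]
wrist_force: [-0.7, -0.3, -3.7]
gripper_width: 0.168
```

>>> servo_tool --steps '[{"xyz":[0,0,0],"spin":0,"hand":0.85},{"xyz":[0,0,0.003],"spin":0,"hand":0.85},{"xyz":[0,0,0.005],"spin":0,"hand":0.85},{"xyz":[0,0,0.005],"spin":0,"hand":0.85}]'

```text
t: 19.82
eef_pos: [628.6, -46.7, 46.3]
tcp_rot: [[0.056, 0.998, -0.0], [0.998, -0.056, -0.0], [-0.0, -0.0, -1.0]]
wrist_force: [-0.7, -0.5, -4.9]
gripper_width: 0.164
```

>>> servo_tool --steps '[{"xyz":[0,0,0.002],"spin":0,"hand":0.85},{"xyz":[0,0,0.0045],"spin":0,"hand":0.85},{"xyz":[0,0,0.0045],"spin":0,"hand":0.85},{"xyz":[0,0,0.0045],"spin":0,"hand":0.85}]'

```text
t: 20.32
eef_pos: [628.7, -46.7, 45.1]
tcp_rot: [[0.056, 0.998, 0.0], [0.998, -0.056, -0.0], [-0.0, 0.0, -1.0]]
wrist_force: [-0.7, -0.3, -2.8]
gripper_width: 0.169
```

>>> servo_tool --steps '[{"xyz":[0,0,0.002],"spin":0,"hand":0.85},{"xyz":[0,0,0.002],"spin":0,"hand":0.85},{"xyz":[0,0,0.002],"spin":0,"hand":0.85}]'

```text
t: 20.7
eef_pos: [628.7, -46.8, 45.1]
tcp_rot: [[0.056, 0.998, 0.0], [0.998, -0.056, -0.0], [-0.0, 0.0, -1.0]]
wrist_force: [-3.3, 0.6, 4.1]
gripper_width: 0.164
```

>>> servo_tool --steps '[{"xyz":[0,0,0],"spin":0,"hand":0.6},{"xyz":[0,0,0],"spin":0,"hand":0.4},{"xyz":[0,0,0],"spin":0,"hand":0.2},{"xyz":[0,0,-0.05],"spin":0,"hand":0.2},{"xyz":[0,0,-0.15],"spin":0,"hand":0.2}]'

```text
t: 21.32
eef_pos: [627.6, -46.6, 89.0]
tcp_rot: [[0.056, 0.998, -0.003], [0.998, -0.056, 0.0], [0.0, -0.003, -1.0]]
wrist_force: [0.3, 0.3, -0.2]
gripper_width: 0.399
```

>>> servo_tool --steps '[{"xyz":[0,0,-0.2],"spin":0,"hand":0.2},{"xyz":[-0.1,0,-0.3],"spin":0,"hand":0.2},{"xyz":[-0.3,0,-0.3],"spin":0,"hand":0.2},{"xyz":[-0.3,0,-0.3],"spin":0,"hand":0.2},{"xyz":[-0.3,0,-0.3],"spin":0,"hand":0.2}]'

```text
t: 21.95
eef_pos: [623.5, -136.5, 179.8]
tcp_rot: [[0.057, 0.998, 0.0], [0.998, -0.057, 0.0], [0.0, 0.0, -1.0]]
wrist_force: [0.6, 1.1, -1.0]
gripper_width: 0.4
```

```bash
python3 - <<'E'
from h import *
s,f=snap('wrist','w12');print(s['eef_pos'],np.max(np.abs(s['dq'])))
crop('w12','w12b',0,0,640,400,1.25)
crop('w12','w12c',230,40,430,200,3.9)
E
```

```text
[ 623.53798744 -136.50155967  179.77675762] 0.023826602924795826
```

View pics/w12b.png

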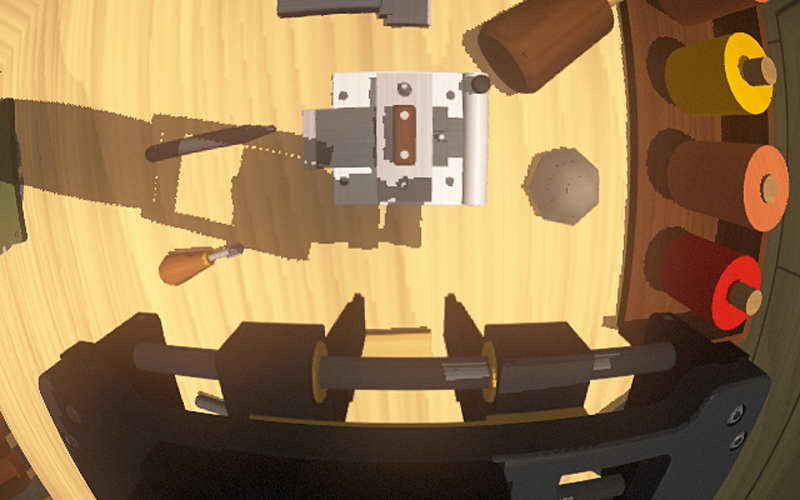

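View pics/w12c.png

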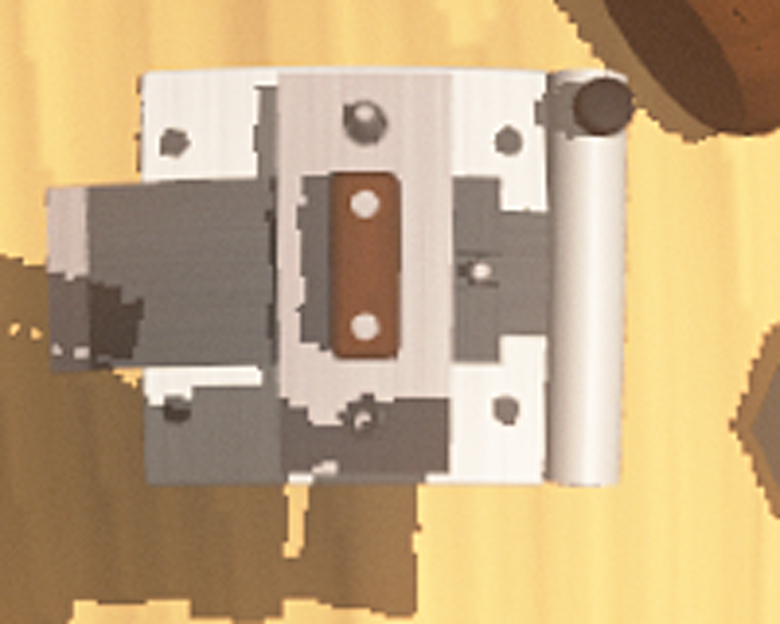

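```bash
python3 - <<'E'
from h import *
s,f=snap('top','t1')
crop('t1','t1b',100,120,450,310,2.28)
E
```

```text
(no output)
```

View pics/t1b.png

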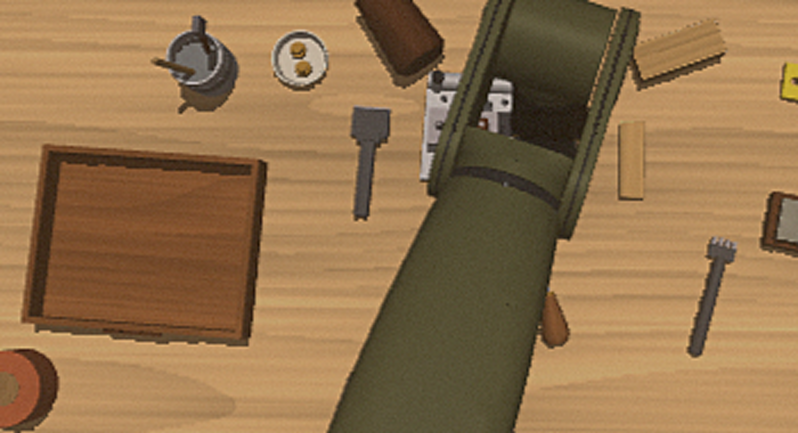

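```bash
python3 - <<'E'
from h import *
s=load('w12')
g=lambda u,v:(100+u/2.28,120+v/2.28)
a=p2w('top',*g(722,243),8);b=p2w('top',*g(697,353),8);d=a-b;L=np.linalg.norm(d);print(a,b,L,np.degrees(np.arctan2(d[1],d[0])),b+70*d/L)
for q in [(44,146),(267,161),(247,343),(23,323)]: print('tray',np.round(p2w('top',*g(*q),45)[:2],1))
mv([426,-340,80],np.radians(164.7))
E
```

```text
[ 494.15824814 -357.16779426    8.        ] [ 361.12060429 -325.36064149    8.        ] 136.7870960623337 -13.446090563820103 [ 429.20184395 -341.63776673    8.        ]
tray [600.8 470.1]
tray [584.9 196.3]
tray [367.3 211.5]
tray [387.2 481.3]
xyz [-0.7168, -0.6199, 0.3307] spin -0.2162 (dyaw 77.8) cur [ 623.5 -135.5  179.2] yaw 86.86 t 22.05
```

>>> servo_tool --steps '[{"xyz":[-0.716,-0.62,0.05],"spin":-0.145,"hand":-0.26},{"xyz":[-0.716,-0.62,0.05],"spin":-0.145,"hand":-0.26},{"xyz":[-0.716,-0.62,0.05],"spin":-0.145,"hand":-0.26},{"xyz":[-0.716,-0.62,0.05],"spin":-0.145,"hand":-0.26},{"xyz":[-0.716,-0.62,0.05],"spin":-0.145,"hand":-0.26}]'

```text
t: 22.68
eef_pos: [424.9, -340.8, 164.1]
tcp_rot: [[-0.752, 0.659, -0.0], [0.659, 0.752, 0.0], [0.0, 0.0, -1.0]]
wrist_force: [0.3, 0.2, 0.9]
gripper_width: 0.626
```

```bash
python3 - <<'E'
from h import *
mv([427,-340,80],np.radians(165))
E
```

```text
xyz [-0.0036, 0.0067, 0.2805] spin -0.0729 (dyaw 26.2) cur [ 424.9 -340.8  164.1] yaw 138.75 t 22.68
```

>>> servo_tool --steps '[{"xyz":[-0.0036,0.0067,0.28],"spin":-0.0729,"hand":-0.26},{"xyz":[-0.0036,0.0067,0.28],"spin":-0.0729,"hand":-0.26},{"xyz":[-0.0036,0.0067,0.28],"spin":-0.0729,"hand":-0.26},{"xyz":[-0.0036,0.0067,0.28],"spin":-0.0729,"hand":-0.26}]'

```text
t: 23.18
eef_pos: [428.3, -338.8, 79.8]
tcp_rot: [[-0.964, 0.266, -0.001], [0.266, 0.964, 0.001], [0.001, 0.001, -1.0]]
wrist_force: [0.2, -0.1, -0.0]
gripper_width: 0.63
```

```bash
python3 - <<'E'
from h import *
s,f=snap('wrist','w13')
crop('w13','w13b',0,0,640,400,1.25)
mv([427,-340,80],np.radians(165))
E
```

```text
xyz [0.0044, -0.0039, 0.0015] spin -0.0012 (dyaw 0.4) cur [ 428.6 -339.2   80.4] yaw 164.58 t 23.23
```

View pics/w13b.png

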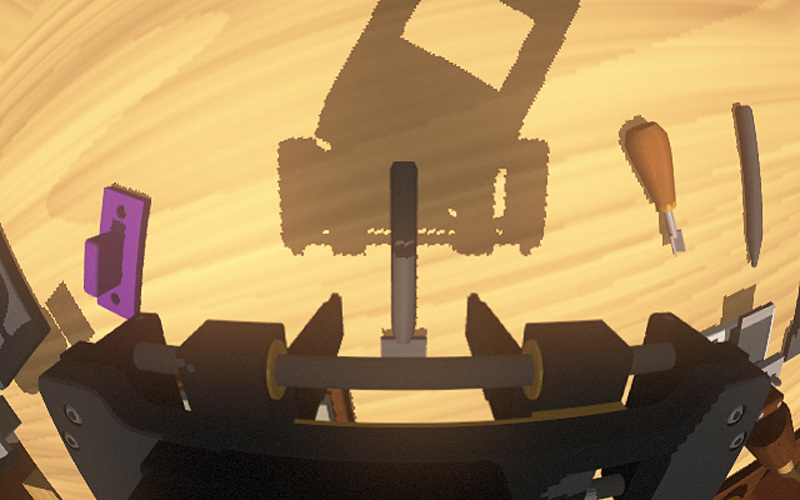

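```bash
python3 - <<'E'
from h import *
s=load('w13');R=np.array(s['tcp_rot']);e=np.array(s['eef_pos'])
for q in [(403,163),(403,335)]:
    p=p2w('wrist',q[0]/1.25,q[1]/1.25,14,s);print(R.T@(p-e))
E
```

```text
[69.24385684 -0.20305473 65.89938155]
[-44.61703244  -0.24063271  65.81117229]
```

>>> servo_tool --steps '[{"xyz":[0,0,0.1],"spin":0,"hand":-0.26},{"xyz":[0,0,0.252],"spin":0,"hand":-0.26},{"xyz":[0,0,0.252],"spin":0,"hand":-0.26},{"xyz":[0,0,0.252],"spin":0,"hand":-0.1},{"xyz":[0,0,0.252],"spin":0,"hand":0.2}]' --grip_force 30

```text
t: 23.85
eef_pos: [428.9, -340.6, 6.5]
tcp_rot: [[-0.964, 0.266, 0.002], [0.266, 0.964, -0.002], [-0.002, -0.001, -1.0]]
wrist_force: [-0.0, -0.6, -0.1]
gripper_width: 0.495
```

>>> servo_tool --steps '[{"xyz":[0,0,0],"spin":0,"hand":0.85},{"xyz":[0,0,0],"spin":0,"hand":0.85},{"xyz":[0,0,0],"spin":0,"hand":0.85},{"xyz":[0,0,0],"spin":0,"hand":0.85}]'

```text
t: 24.35
eef_pos: [428.0, -339.8, 4.9]
tcp_rot: [[-0.964, 0.266, 0.0], [0.266, 0.964, 0.0], [0.0, 0.0, -1.0]]
wrist_force: [0.0, 0.3, 1.7]
gripper_width: 0.166
```

>>> servo_tool --steps '[{"xyz":[0,0,-0.1],"spin":0,"hand":0.85},{"xyz":[0,0,-0.4],"spin":0,"hand":0.85},{"xyz":[-0.05,0.2,-0.4],"spin":0,"hand":0.85},{"xyz":[0.05,0.4,-0.4],"spin":0,"hand":0.85},{"xyz":[0.1,0.6,-0.4],"spin":-0.0,"hand":0.85}]'

```text
t: 24.98
eef_pos: [446.4, -164.4, 124.7]
tcp_rot: [[-0.964, 0.267, 0.0], [0.267, 0.964, 0.0], [-0.0, 0.0, -1.0]]
wrist_force: [0.6, 1.2, -2.8]
gripper_width: 0.165
```

```bash
python3 - <<'E'
from h import *
mv([480,255,125],np.radians(176.4))
E
```

```text
xyz [0.2656, 1.377, -0.0008] spin -0.0330 (dyaw 11.9) cur [ 446.4 -164.4  124.7] yaw 164.51 t 24.98
```

>>> servo_tool --steps '[{"xyz":[0.2,0.98,0],"spin":-0.033,"hand":0.85},{"xyz":[0.2,0.98,0],"spin":-0.033,"hand":0.85},{"xyz":[0.2,0.98,0],"spin":-0.033,"hand":0.85},{"xyz":[0.2,0.98,0],"spin":-0.033,"hand":0.85},{"xyz":[0.2,0.98,0],"spin":-0.033,"hand":0.85}]'

```text
t: 25.6
eef_pos: [466.5, 135.7, 124.2]
tcp_rot: [[-0.998, 0.06, -0.0], [0.06, 0.998, -0.0], [0.0, -0.0, -1.0]]
wrist_force: [0.8, -1.4, -1.6]
gripper_width: 0.165
```

```bash
python3 - <<'E'
from h import *
s,f=snap('wrist','w14')
crop('w14','w14b',0,0,640,400,1.25)
mv([480,255,100],np.radians(176.4))
E
```

```text
xyz [-0.0224, 0.3839, 0.0831] spin 0.0008 (dyaw -0.3) cur [466.6 140.3 124.4] yaw 176.67 t 25.65
```

View pics/w14b.png

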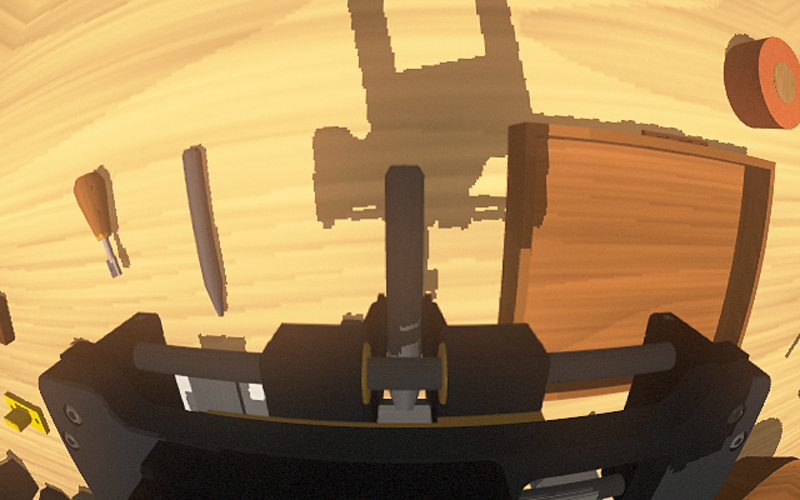

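```bash
python3 - <<'E'
from h import *
s=load('w14')
for n,q in [('outer nearR',(511,124)),('inner',(528,124)),('outer nearL',(775,162)),('side far',(501,320)),('inner side far',(517,300))]:
    print(n,np.round(p2w('wrist',q[0]/1.25,q[1]/1.25,45,s)[:2],1))
E
```

```text
outer nearR [374.7 211. ]
inner [374.6 222.8]
outer nearL [388.7 486.4]
side far [511.3 203.5]
inner side far [496.6 214.9]
```

>>> servo_tool --steps '[{"xyz":[-0.03,0.384,0],"spin":0,"hand":0.85},{"xyz":[-0.03,0.384,0],"spin":0,"hand":0.85},{"xyz":[-0.03,0.384,0.1],"spin":0,"hand":0.85},{"xyz":[-0.03,0.384,0.2],"spin":0,"hand":0.85},{"xyz":[-0.03,0.384,0.2],"spin":0,"hand":0.85}]'

```text
t: 26.28
eef_pos: [480.4, 246.8, 61.1]
tcp_rot: [[-0.998, 0.061, -0.007], [0.061, 0.998, -0.003], [0.007, -0.003, -1.0]]
wrist_force: [-0.4, -0.1, -2.4]
gripper_width: 0.167
```

```bash
python3 - <<'E'
from h import *
s,f=snap('wrist','w15')
crop('w15','w15b',0,0,640,400,1.25)
mv([482,254.5,14],np.radians(176.8))
E
```

```text
xyz [0.0011, 0.0241, 0.1641] spin -0.0009 (dyaw 0.3) cur [482.1 247.3  63.2] yaw 176.46 t 26.32
```

View pics/w15b.png

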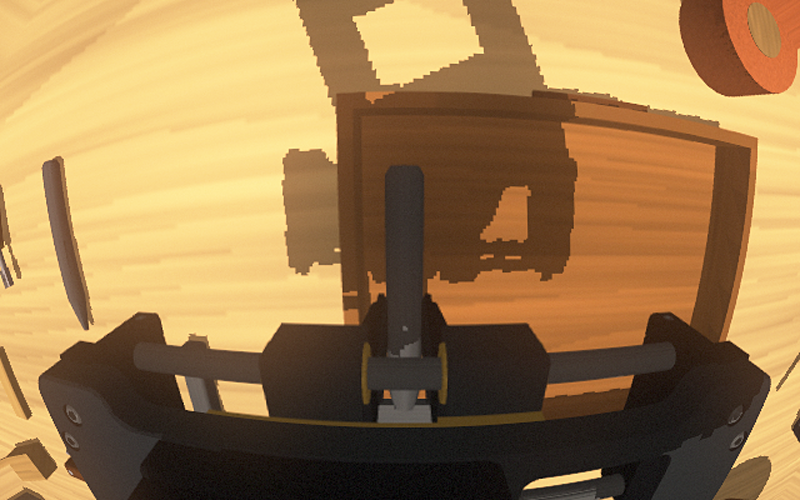

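>>> servo_tool --steps '[{"xyz":[0.0,0.03,0.02],"spin":-0.0009,"hand":0.85},{"xyz":[0.0,0.03,0.08],"spin":-0.0009,"hand":0.85},{"xyz":[0.0,0.03,0.15],"spin":-0.0009,"hand":0.85},{"xyz":[0.0,0.03,0.165],"spin":-0.0009,"hand":0.85},{"xyz":[0.0,0.03,0.165],"spin":-0.0009,"hand":0.85}]'

```text
t: 26.95
eef_pos: [483.7, 256.8, 14.9]
tcp_rot: [[-0.998, 0.056, -0.001], [0.056, 0.998, -0.0], [0.001, -0.0, -1.0]]
wrist_force: [0.3, -0.5, -1.3]
gripper_width: 0.168
```

>>> servo_tool --steps '[{"xyz":[0,0,0],"spin":0,"hand":0.85},{"xyz":[0,0,0],"spin":0,"hand":0.85}]'

```text
t: 27.2
eef_pos: [484.6, 257.1, 16.1]
tcp_rot: [[-0.998, 0.056, 0.002], [0.056, 0.998, 0.001], [-0.001, 0.001, -1.0]]
wrist_force: [-0.3, 1.0, -2.6]
gripper_width: 0.167
```

>>> servo_tool --steps '[{"xyz":[0,0,0.006],"spin":0,"hand":0.85},{"xyz":[0,0,0.008],"spin":0,"hand":0.85},{"xyz":[0,0,0.008],"spin":0,"hand":0.85},{"xyz":[0,0,0.008],"spin":0,"hand":0.85}]'

```text
t: 27.7
eef_pos: [483.9, 256.9, 12.9]
tcp_rot: [[-0.998, 0.056, -0.0], [0.056, 0.998, 0.0], [0.0, 0.0, -1.0]]
wrist_force: [-0.2, -0.2, -0.4]
gripper_width: 0.167
```

>>> servo_tool --steps '[{"xyz":[0,0,0],"spin":0,"hand":0.5},{"xyz":[0,0,0],"spin":0,"hand":0.16},{"xyz":[0,0,0],"spin":0,"hand":0.16},{"xyz":[0,0,-0.1],"spin":0,"hand":0.16},{"xyz":[0,0,-0.3],"spin":0,"hand":0.16}]'

```text
t: 28.32
eef_pos: [481.5, 255.9, 100.7]
tcp_rot: [[-0.998, 0.056, -0.006], [0.056, 0.998, -0.003], [0.006, -0.003, -1.0]]
wrist_force: [0.4, 0.8, 0.3]
gripper_width: 0.421
```

>>> servo_tool --steps '[{"xyz":[0.05,-0.3,-0.2],"spin":0,"hand":-0.26},{"xyz":[0.1,-0.95,-0.2],"spin":-0.01,"hand":-0.26},{"xyz":[0.1,-0.95,-0.15],"spin":-0.01,"hand":-0.26},{"xyz":[0.1,-0.95,-0.1],"spin":-0.01,"hand":-0.26},{"xyz":[0.1,-0.95,0.0],"spin":-0.01,"hand":-0.26}]'

```text
t: 28.95
eef_pos: [439.9, -28.5, 105.4]
tcp_rot: [[-1.0, -0.006, 0.008], [-0.006, 1.0, -0.002], [-0.008, -0.002, -1.0]]
wrist_force: [0.4, -0.2, -0.1]
gripper_width: 0.634
```

```bash
python3 - <<'E'
from h import *
s,f=snap('wrist','w16')
crop('w16','w16b',0,0,640,400,1.25)
mv([437,-31,80],np.radians(181.3))
E
```

```text
xyz [-0.0079, 0.0018, 0.0621] spin -0.0031 (dyaw 1.1) cur [434.7 -31.5  98.6] yaw -179.83 t 29.0
```

View pics/w16b.png

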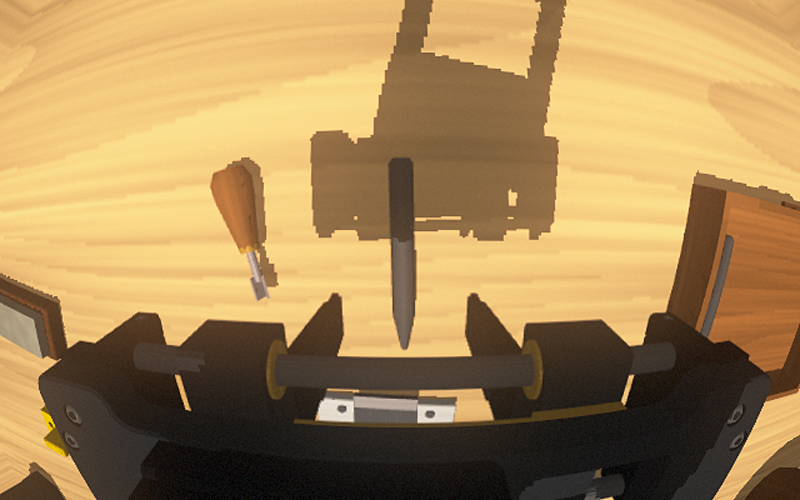

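>>> servo_tool --steps '[{"xyz":[-0.004,0.0,0.1],"spin":-0.003,"hand":-0.26},{"xyz":[-0.004,0.0,0.25],"spin":-0.003,"hand":-0.26},{"xyz":[-0.004,0.0,0.25],"spin":-0.003,"hand":-0.26},{"xyz":[-0.004,0.0,0.25],"spin":-0.003,"hand":-0.26}]'

```text
t: 29.5
eef_pos: [440.0, -26.0, 29.1]
tcp_rot: [[-1.0, -0.026, 0.001], [-0.026, 1.0, -0.0], [-0.001, -0.0, -1.0]]
wrist_force: [-0.2, -0.5, 0.3]
gripper_width: 0.628
```

```bash
python3 - <<'E'
from h import *
s,f=snap('wrist','w17')
crop('w17','w17b',200,80,440,340,3)
mv([437,-31,4],np.radians(181.3))
E
```

```text
xyz [0.0131, -0.0159, 0.0859] spin 0.0005 (dyaw -0.2) cur [440.7 -26.1  29.8] yaw -178.52 t 29.55
```

View pics/w17b.png

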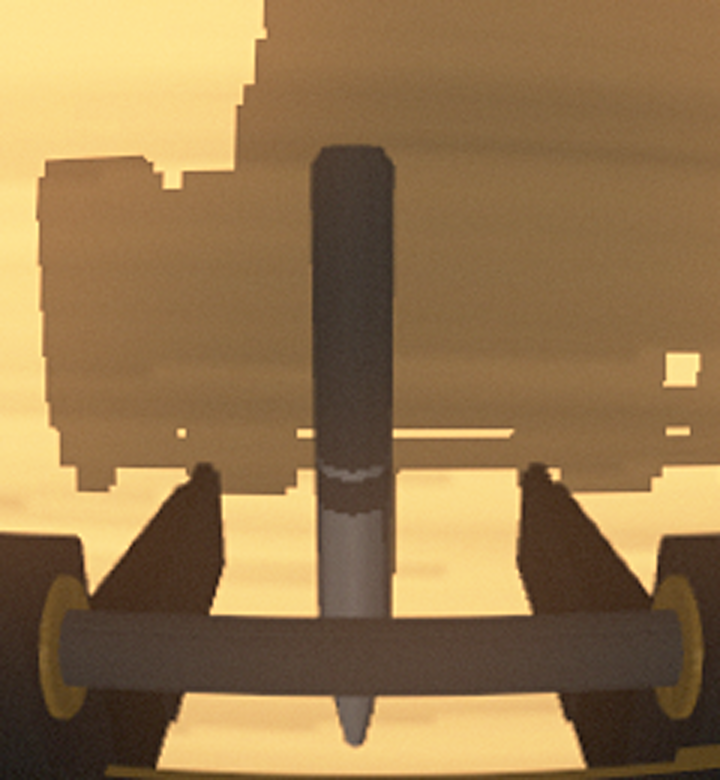

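>>> servo_tool --steps '[{"xyz":[0.012,-0.016,0.04],"spin":0,"hand":-0.26},{"xyz":[0.012,-0.016,0.084],"spin":0,"hand":-0.26},{"xyz":[0.012,-0.016,0.084],"spin":0,"hand":0.0},{"xyz":[0.012,-0.016,0.084],"spin":0,"hand":0.3},{"xyz":[0.012,-0.016,0.084],"spin":0,"hand":0.85}]'

```text
t: 30.18
eef_pos: [436.0, -30.9, 2.9]
tcp_rot: [[-1.0, -0.026, 0.001], [-0.026, 1.0, -0.0], [-0.001, -0.0, -1.0]]
wrist_force: [-0.4, 0.7, 0.4]
gripper_width: 0.375
```

>>> servo_tool --steps '[{"xyz":[0,0,0],"spin":0,"hand":0.85},{"xyz":[0,0,0],"spin":0,"hand":0.85},{"xyz":[0,0,0],"spin":0,"hand":0.85}]'

```text
t: 30.55
eef_pos: [435.9, -30.8, 2.8]
tcp_rot: [[-1.0, -0.025, 0.0], [-0.025, 1.0, 0.0], [-0.0, 0.0, -1.0]]
wrist_force: [0.2, -0.0, 1.6]
gripper_width: 0.167
```

>>> servo_tool --steps '[{"xyz":[0,0,-0.1],"spin":0,"hand":0.85},{"xyz":[0,0,-0.4],"spin":0,"hand":0.85},{"xyz":[-0.04,0.2,-0.4],"spin":0.013,"hand":0.85},{"xyz":[-0.1,0.45,-0.4],"spin":0.013,"hand":0.85},{"xyz":[-0.189,0.7,-0.4],"spin":0.013,"hand":0.85}]'

```text
t: 31.18
eef_pos: [476.8, 147.8, 123.0]
tcp_rot: [[-0.998, 0.056, 0.002], [0.056, 0.998, -0.0], [-0.002, -0.0, -1.0]]
wrist_force: [0.9, -0.9, -1.7]
gripper_width: 0.164
```

```bash
python3 - <<'E'
from h import *
mv([484,312,60],np.radians(176.8))
E
```

```text
xyz [0.0071, 0.5477, 0.2098] spin -0.0001 (dyaw 0.0) cur [476.8 147.8 123. ] yaw 176.76 t 31.18
```

>>> servo_tool --steps '[{"xyz":[0.0,0.53,0],"spin":0,"hand":0.85},{"xyz":[0.0,0.53,0],"spin":0,"hand":0.85},{"xyz":[0.0,0.53,0],"spin":0,"hand":0.85},{"xyz":[0.0,0.53,0.1],"spin":0,"hand":0.85},{"xyz":[0.0,0.53,0.2],"spin":0,"hand":0.85}]'

```text
t: 31.8
eef_pos: [485.1, 305.6, 61.3]
tcp_rot: [[-0.999, 0.055, -0.0], [0.055, 0.999, -0.0], [0.0, -0.0, -1.0]]
wrist_force: [-0.1, -0.9, -2.6]
gripper_width: 0.167
```

```bash
python3 - <<'E'
from h import *
s,f=snap('wrist','w18')
crop('w18','w18b',0,0,640,400,1.25)
mv([484,312,12],np.radians(176.8))
E
```

```text
xyz [-0.0061, 0.0289, 0.1472] spin 0.0001 (dyaw -0.0) cur [482.  303.6  56.2] yaw 176.84 t 31.85
```

View pics/w18b.png

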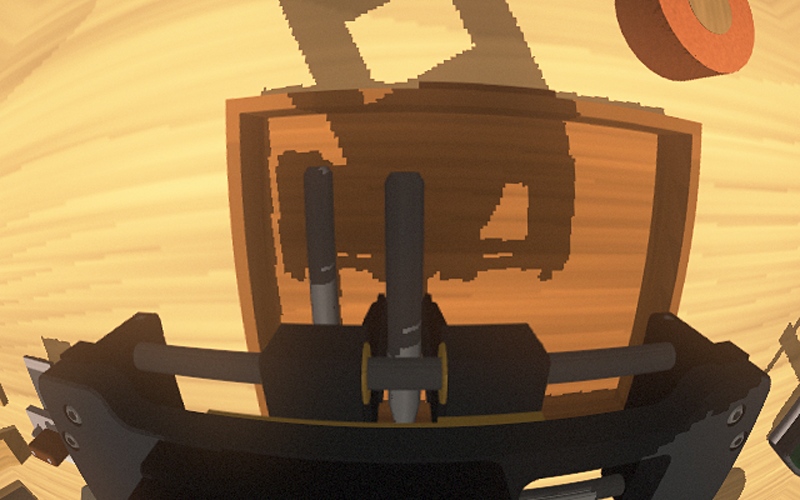

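>>> servo_tool --steps '[{"xyz":[-0.004,0.028,0.05],"spin":0,"hand":0.85},{"xyz":[-0.004,0.028,0.1],"spin":0,"hand":0.85},{"xyz":[-0.004,0.028,0.145],"spin":0,"hand":0.85},{"xyz":[-0.004,0.028,0.145],"spin":0,"hand":0.85},{"xyz":[-0.004,0.028,0.145],"spin":0,"hand":0.85}]'

```text
t: 32.48
eef_pos: [487.5, 313.4, 19.4]
tcp_rot: [[-0.998, 0.056, 0.001], [0.056, 0.998, 0.0], [-0.001, 0.0, -1.0]]
wrist_force: [-0.3, 0.3, -2.3]
gripper_width: 0.166
```

>>> servo_tool --steps '[{"xyz":[0,0,0],"spin":0,"hand":0.85},{"xyz":[0,0,0],"spin":0,"hand":0.85}]'

```text
t: 32.72
eef_pos: [487.6, 313.5, 19.6]
tcp_rot: [[-0.998, 0.056, 0.001], [0.056, 0.998, 0.001], [-0.001, 0.001, -1.0]]
wrist_force: [-0.2, -0.4, -2.6]
gripper_width: 0.165
```

>>> servo_tool --steps '[{"xyz":[0,0,0.012],"spin":0,"hand":0.85},{"xyz":[0,0,0.026],"spin":0,"hand":0.85},{"xyz":[0,0,0.026],"spin":0,"hand":0.85},{"xyz":[0,0,0.026],"spin":0,"hand":0.85}]'

```text
t: 33.22
eef_pos: [486.9, 313.2, 10.9]
tcp_rot: [[-0.998, 0.056, -0.0], [0.056, 0.998, -0.0], [0.0, -0.0, -1.0]]
wrist_force: [-0.1, 0.4, -2.3]
gripper_width: 0.163
```

>>> servo_tool --steps '[{"xyz":[0,0,0],"spin":0,"hand":0.5},{"xyz":[0,0,0],"spin":0,"hand":0.16},{"xyz":[0,0,0],"spin":0,"hand":0.16},{"xyz":[0,0,-0.1],"spin":0,"hand":0.16},{"xyz":[0,0,-0.3],"spin":0,"hand":0.16}]'

```text
t: 33.85
eef_pos: [484.9, 312.1, 98.9]
tcp_rot: [[-0.998, 0.056, -0.006], [0.056, 0.998, -0.003], [0.006, -0.004, -1.0]]
wrist_force: [0.3, 1.2, -0.1]
gripper_width: 0.418
```

>>> servo_tool --steps '[{"xyz":[-0.15,-0.2,-0.2],"spin":0,"hand":-0.26},{"xyz":[-0.408,-0.665,-0.2],"spin":-0.0194,"hand":-0.26},{"xyz":[-0.408,-0.665,-0.1],"spin":-0.0194,"hand":-0.26},{"xyz":[-0.408,-0.665,0],"spin":-0.0194,"hand":-0.26},{"xyz":[-0.408,-0.665,0.0],"spin":-0.0194,"hand":-0.26}]'

```text
t: 34.48
eef_pos: [597.5, 104.3, 98.6]
tcp_rot: [[-0.998, -0.062, -0.004], [-0.062, 0.998, -0.001], [0.004, -0.0, -1.0]]
wrist_force: [-0.1, 1.0, -0.2]
gripper_width: 0.629
```

```bash
python3 - <<'E'
from h import *
s,f=snap('wrist','w19')
crop('w19','w19b',0,0,640,400,1.25)
mv([598,107,80],np.radians(183.8))
E
```

```text
xyz [-0.0018, 0.0064, 0.0632] spin -0.0006 (dyaw 0.2) cur [597.6 105.   99. ] yaw -176.41 t 34.52
```

View pics/w19b.png

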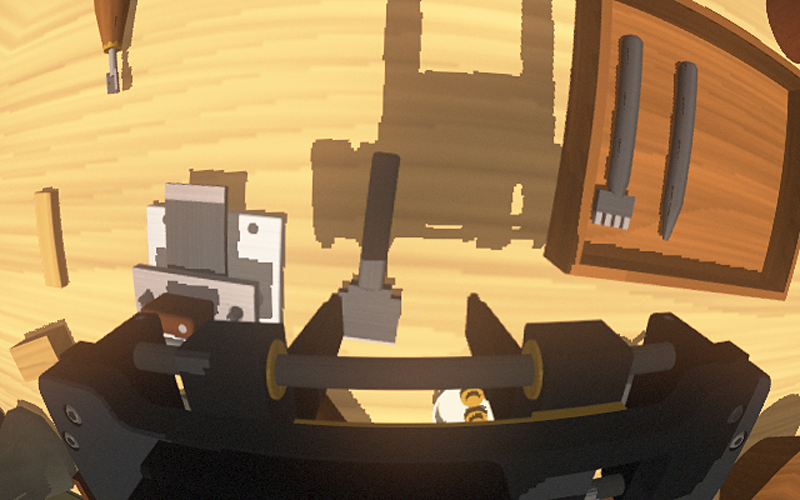

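```bash
python3 - <<'E'
from h import *
s=load('w19')
a=p2w('wrist',386/1.25,155/1.25,18,s);b=p2w('wrist',376/1.25,290/1.25,14,s);c=p2w('wrist',373/1.25,341/1.25,5,s)
print(a,b,c)
for p in(b,c):
    d=(p-a)[:2];L=np.linalg.norm(d);print(L,np.degrees(np.arctan2(d[1],d[0])),a[:2]+65*d/L)
E
```

```text
[524.05180481  88.37722241  18.        ] [617.26980759  86.0298086   14.        ] [662.60758272  84.75071029   5.        ]
93.24755436192122 -1.4425162640008737 [589.03120531  86.7409125 ]
138.60322934206408 -1.4992980692062763 [589.02955177  86.67651681]
```

```bash
python3 - <<'E'
from h import *
mv([589,86.7,40],np.radians(178.5))
E
```

```text
xyz [0.0319, -0.0592, 0.1967] spin 0.0141 (dyaw -5.1) cur [597.6 105.   99. ] yaw -176.41 t 34.52
```

>>> servo_tool --steps '[{"xyz":[0.032,-0.059,0],"spin":0.0141,"hand":-0.26},{"xyz":[0.032,-0.059,0.1],"spin":0.0141,"hand":-0.26},{"xyz":[0.032,-0.059,0.197],"spin":0.0141,"hand":-0.26},{"xyz":[0.032,-0.059,0.197],"spin":0.0141,"hand":-0.26},{"xyz":[0.032,-0.059,0.197],"spin":0.0141,"hand":-0.26}]'

```text
t: 35.15
eef_pos: [590.5, 89.9, 43.6]
tcp_rot: [[-1.0, 0.022, 0.002], [0.022, 1.0, 0.0], [-0.002, 0.0, -1.0]]
wrist_force: [0.9, -0.7, 0.8]
gripper_width: 0.631
```

```bash
python3 - <<'E'
from h import *
s,f=snap('wrist','w20')
crop('w20','w20b',200,80,440,340,3)
mv([589,86.7,4],np.radians(178.5))
E
```

```text
xyz [0.0068, -0.0105, 0.1337] spin 0.0007 (dyaw -0.2) cur [591.   89.8  44.1] yaw 178.75 t 35.2
```

View pics/w20b.png

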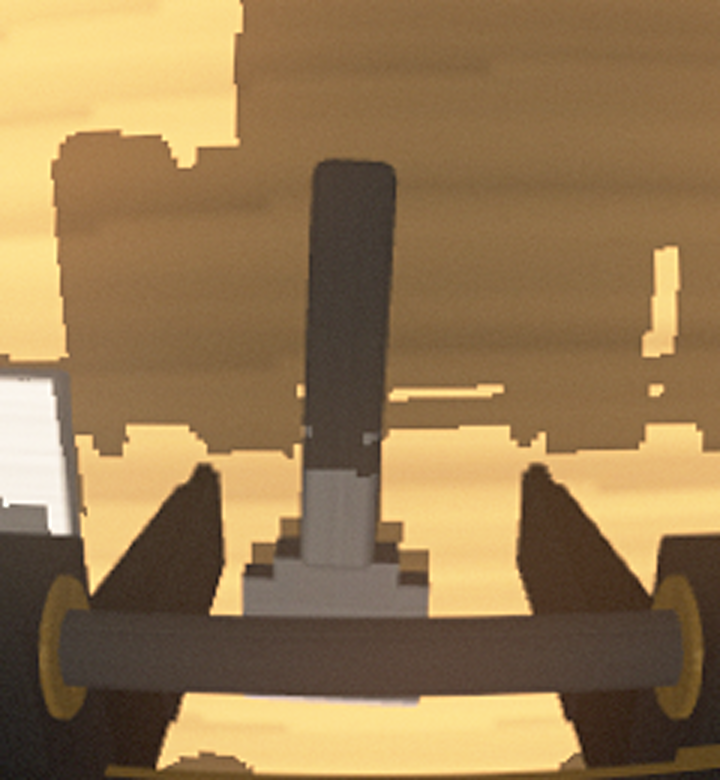

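```bash
python3 - <<'E'
from h import *
s=load('w20')
g=lambda u,v:(200+u/3,80+v/3)
a=p2w('wrist',*g(355,160),18,s);b=p2w('wrist',*g(340,562),14,s);c=p2w('wrist',*g(334,703),5,s)
print(a,b,c)
for p in(b,c):
    d=(p-a)[:2];L=np.linalg.norm(d);y=np.degrees(np.arctan2(d[1],d[0]));o=a[:2]+65*d/L;print(L,y,o)
mv([o[0],o[1],4],np.radians(180+y))
E
```

```text
[522.02633632  88.54338611  18.        ] [616.10000123  82.49504487  14.        ] [664.32645993  78.92235541   5.        ]
94.26789941782184 -3.6786927166313874 [586.89240692  84.37290832]
142.62499574373948 -3.867929144569151 [586.87827891  84.15869188]
xyz [0.0137, -0.0191, 0.1337] spin 0.0073 (dyaw -2.6) cur [591.   89.8  44.1] yaw 178.75 t 35.2
```

>>> servo_tool --steps '[{"xyz":[0.012,-0.017,0.05],"spin":0.0055,"hand":-0.26},{"xyz":[0.012,-0.017,0.1],"spin":0.0055,"hand":-0.26},{"xyz":[0.012,-0.017,0.133],"spin":0.0055,"hand":-0.26},{"xyz":[0.012,-0.017,0.133],"spin":0.0055,"hand":-0.26},{"xyz":[0.012,-0.017,0.133],"spin":0.0055,"hand":0}]'

```text
t: 35.83
eef_pos: [585.8, 83.9, 1.6]
tcp_rot: [[-0.998, 0.057, -0.001], [0.057, 0.998, 0.0], [0.001, -0.0, -1.0]]
wrist_force: [-0.0, -0.0, -0.4]
gripper_width: 0.573
```

>>> servo_tool --steps '[{"xyz":[0,0,0],"spin":0,"hand":0.4},{"xyz":[0,0,0],"spin":0,"hand":0.85},{"xyz":[0,0,0],"spin":0,"hand":0.85},{"xyz":[0,0,0],"spin":0,"hand":0.85}]'

```text
t: 36.33
eef_pos: [586.1, 83.9, 2.2]
tcp_rot: [[-0.998, 0.057, 0.0], [0.057, 0.998, -0.0], [-0.0, -0.0, -1.0]]
wrist_force: [-0.4, -0.3, -0.4]
gripper_width: 0.187
```

>>> servo_tool --steps '[{"xyz":[0,0,-0.1],"spin":0,"hand":0.85},{"xyz":[0,0,-0.4],"spin":0,"hand":0.85},{"xyz":[0.1,0.2,-0.4],"spin":0,"hand":0.85},{"xyz":[0.2,0.4,-0.4],"spin":0,"hand":0.85},{"xyz":[0.3,0.6,-0.4],"spin":0,"hand":0.85}]'

```text
t: 36.95
eef_pos: [512.9, 253.1, 122.3]
tcp_rot: [[-0.998, 0.058, 0.001], [0.058, 0.998, 0.0], [-0.001, 0.0, -1.0]]
wrist_force: [0.6, 0.2, -3.1]
gripper_width: 0.191
```

```bash
python3 - <<'E'
from h import *
mv([487,371,60],np.radians(176.8))
E
```

```text
xyz [0.1093, 0.3871, 0.2079] spin -0.0004 (dyaw 0.1) cur [512.9 253.1 122.3] yaw 176.66 t 36.95
```

>>> servo_tool --steps '[{"xyz":[0.1,0.37,0],"spin":0,"hand":0.85},{"xyz":[0.1,0.37,0],"spin":0,"hand":0.85},{"xyz":[0.1,0.37,0.1],"spin":0,"hand":0.85},{"xyz":[0.1,0.37,0.2],"spin":0,"hand":0.85},{"xyz":[0.1,0.37,0.2],"spin":0,"hand":0.85}]'

```text
t: 37.58
eef_pos: [487.2, 362.8, 58.0]
tcp_rot: [[-0.998, 0.057, -0.007], [0.057, 0.998, -0.004], [0.007, -0.005, -1.0]]
wrist_force: [-0.5, -0.1, -2.9]
gripper_width: 0.187
```

>>> servo_tool --steps '[{"xyz":[0,0,0],"spin":0,"hand":0.85},{"xyz":[0,0,0],"spin":0,"hand":0.85}]'

```text
t: 37.83
eef_pos: [491.4, 364.8, 63.9]
tcp_rot: [[-0.998, 0.058, 0.003], [0.058, 0.998, 0.002], [-0.003, 0.002, -1.0]]
wrist_force: [-0.4, -1.4, -2.0]
gripper_width: 0.187
```

```bash
python3 - <<'E'
from h import *
s,f=snap('wrist','w21')
crop('w21','w21b',0,0,640,400,1.25)
mv([487,371,10.5],np.radians(176.8))
E
```

```text
xyz [0.016, 0.0195, 0.1777] spin -0.0003 (dyaw 0.1) cur [491.3 364.8  63.8] yaw 176.69 t 37.88
```

View pics/w21b.png

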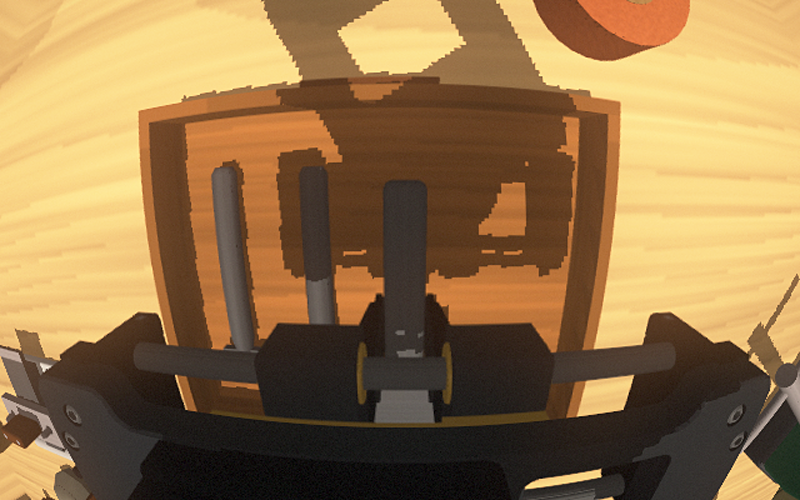

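>>> servo_tool --steps '[{"xyz":[0.012,0.02,0.05],"spin":0,"hand":0.85},{"xyz":[0.012,0.02,0.12],"spin":0,"hand":0.85},{"xyz":[0.012,0.02,0.165],"spin":0,"hand":0.85},{"xyz":[0.012,0.02,0.165],"spin":0,"hand":0.85},{"xyz":[0.012,0.02,0.165],"spin":0,"hand":0.85}]'

```text
t: 38.5
eef_pos: [486.6, 370.3, 11.7]
tcp_rot: [[-0.998, 0.057, -0.001], [0.057, 0.998, -0.001], [0.001, -0.001, -1.0]]
wrist_force: [0.1, 0.2, -2.2]
gripper_width: 0.188
```

>>> servo_tool --steps '[{"xyz":[0,0,0],"spin":0,"hand":0.85},{"xyz":[0,0,0.008],"spin":0,"hand":0.85},{"xyz":[0,0,0.008],"spin":0,"hand":0.85},{"xyz":[0,0,0.008],"spin":0,"hand":0.85}]'

```text
t: 39.0
eef_pos: [487.0, 370.6, 10.1]
tcp_rot: [[-0.998, 0.057, 0.0], [0.057, 0.998, 0.0], [-0.0, 0.0, -1.0]]
wrist_force: [0.3, 0.1, -2.2]
gripper_width: 0.184
```

>>> servo_tool --steps '[{"xyz":[0,0,0],"spin":0,"hand":0.5},{"xyz":[0,0,0],"spin":0,"hand":0.16},{"xyz":[0,0,0],"spin":0,"hand":0.16},{"xyz":[0,0,-0.1],"spin":0,"hand":0.16},{"xyz":[0,0,-0.3],"spin":0,"hand":0.16}]'

```text
t: 39.62
eef_pos: [484.8, 369.1, 97.7]
tcp_rot: [[-0.998, 0.057, -0.006], [0.057, 0.998, -0.004], [0.006, -0.004, -1.0]]
wrist_force: [0.7, 0.3, 0.1]
gripper_width: 0.416
```

>>> servo_tool --steps '[{"xyz":[0.0,-0.2,-0.2],"spin":-0.041,"hand":-0.26},{"xyz":[0.05,-0.4,-0.2],"spin":-0.041,"hand":-0.26},{"xyz":[0.1,-0.6,-0.2],"spin":-0.041,"hand":-0.26},{"xyz":[0.12,-0.8,-0.2],"spin":-0.041,"hand":-0.26},{"xyz":[0.15,-1.0,-0.2],"spin":-0.041,"hand":-0.26}]'

```text
t: 40.25
eef_pos: [426.7, 83.1, 160.7]
tcp_rot: [[-0.98, -0.2, 0.002], [-0.2, 0.98, -0.0], [-0.002, -0.0, -1.0]]
wrist_force: [-0.2, -0.2, 0.3]
gripper_width: 0.63
```

```bash
python3 - <<'E'
from h import *
s,f=snap('wrist','w22')
crop('w22','w22b',0,0,640,400,1.25)
mv([412,-147,110],np.radians(191.5))
E
```

```text
xyz [0.1892, -0.7241, 0.1706] spin -0.0008 (dyaw 0.3) cur [425.4  77.4 160.1] yaw -168.78 t 40.3
```

View pics/w22b.png

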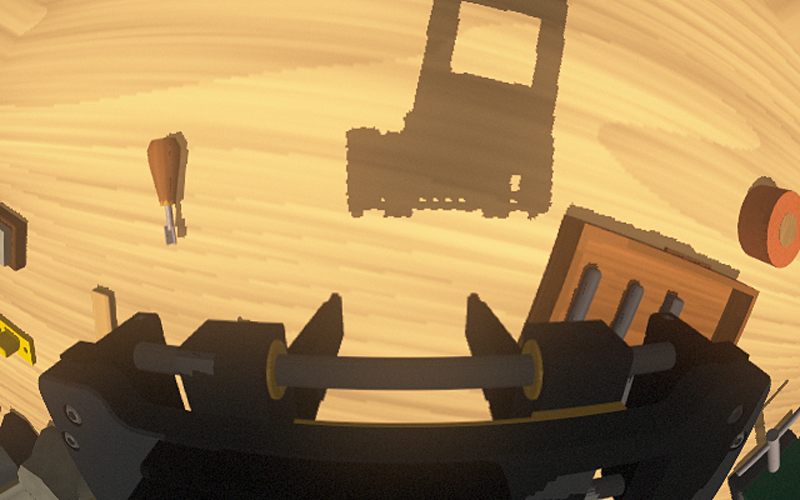

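>>> servo_tool --steps '[{"xyz":[0.187,-0.72,0],"spin":0,"hand":-0.26},{"xyz":[0.187,-0.72,0],"spin":0,"hand":-0.26},{"xyz":[0.187,-0.72,0],"spin":0,"hand":-0.26},{"xyz":[0.187,-0.72,0.1],"spin":0,"hand":-0.26},{"xyz":[0.187,-0.72,0.2],"spin":0,"hand":-0.26}]'

```text
t: 40.92
eef_pos: [415.4, -140.8, 100.3]
tcp_rot: [[-0.981, -0.195, 0.002], [-0.195, 0.981, -0.001], [-0.002, -0.002, -1.0]]
wrist_force: [-0.5, 0.9, -0.1]
gripper_width: 0.626
```

>>> servo_tool --steps '[{"xyz":[0,0,0],"spin":0,"hand":-0.26},{"xyz":[0,0,0],"spin":0,"hand":-0.26}]'

```text
t: 41.18
eef_pos: [415.8, -138.1, 101.2]
tcp_rot: [[-0.98, -0.2, 0.001], [-0.2, 0.98, -0.001], [-0.001, -0.001, -1.0]]
wrist_force: [-0.5, -0.1, 0.6]
gripper_width: 0.63
```

```bash
python3 - <<'E'
from h import *
s,f=snap('wrist','w23')
crop('w23','w23b',0,0,640,400,1.25)
mv([412,-147,40],np.radians(191.5))
E
```

```text
xyz [0.0199, -0.0257, 0.2057] spin 0.0001 (dyaw -0.0) cur [ 416.2 -138.2  101.7] yaw -168.47 t 41.23
```

View pics/w23b.png

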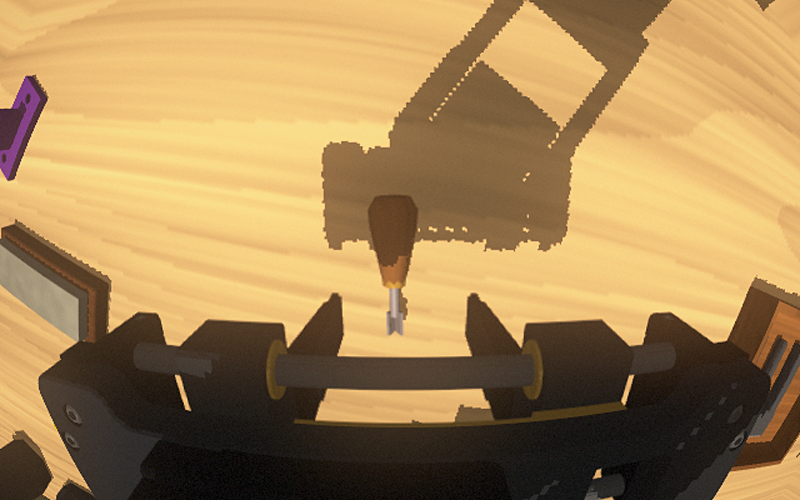

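```bash
python3 - <<'E'
from h import *
s=load('w23');R=np.array(s['tcp_rot']);e=np.array(s['eef_pos'])
a=p2w('wrist',392/1.25,196/1.25,16,s);c=p2w('wrist',395/1.25,333/1.25,8,s);f=p2w('wrist',394/1.25,285/1.25,16,s)
d=(c-a)[:2];L=np.linalg.norm(d);y=np.degrees(np.arctan2(d[1],d[0]));o=a[:2]+45*d/L;print(a,f,c,L,y,o)
mv([*o,40],np.radians(180+y));mv([*o,6],np.radians(180+y))
E
```

```text
[ 371.6383517  -155.17478609   16.        ] [ 432.39332581 -141.83483935   16.        ] [ 473.17620655 -133.32604847    8.        ] 103.86194347411154 12.14364138923475 [ 415.63139973 -145.70843913]
xyz [0.0072, -0.0239, 0.2057] spin -0.0017 (dyaw 0.6) cur [ 416.2 -138.2  101.7] yaw -168.47 t 41.23
xyz [0.0074, -0.0237, 0.319] spin -0.0017 (dyaw 0.6) cur [ 416.2 -138.2  101.7] yaw -168.47 t 41.23
```

>>> servo_tool --steps '[{"xyz":[0.0085,-0.024,0.05],"spin":-0.0015,"hand":-0.26},{"xyz":[0.0085,-0.024,0.2],"spin":-0.0015,"hand":-0.26},{"xyz":[0.0085,-0.024,0.318],"spin":-0.0015,"hand":-0.26},{"xyz":[0.0085,-0.024,0.318],"spin":-0.0015,"hand":-0.26},{"xyz":[0.0085,-0.024,0.318],"spin":-0.0015,"hand":-0.26}]'

```text
t: 41.85
eef_pos: [414.2, -145.9, 4.9]
tcp_rot: [[-0.978, -0.209, 0.0], [-0.209, 0.978, -0.0], [-0.0, -0.0, -1.0]]
wrist_force: [-0.4, -0.5, 1.6]
gripper_width: 0.631
```

>>> servo_tool --steps '[{"xyz":[0,0,0],"spin":0,"hand":0},{"xyz":[0,0,0],"spin":0,"hand":0.3},{"xyz":[0,0,0],"spin":0,"hand":0.6},{"xyz":[0,0,0],"spin":0,"hand":0.6},{"xyz":[0,0,0],"spin":0,"hand":0.6}]' --grip_force 25

```text
t: 42.48
eef_pos: [414.1, -145.8, 4.8]
tcp_rot: [[-0.978, -0.208, 0.0], [-0.208, 0.978, -0.0], [-0.0, -0.0, -1.0]]
wrist_force: [-0.1, 0.4, 1.1]
gripper_width: 0.274
```

>>> servo_tool --steps '[{"xyz":[0,0,-0.1],"spin":0,"hand":0.6},{"xyz":[0,0,-0.4],"spin":0,"hand":0.6},{"xyz":[-0.05,0.2,-0.4],"spin":0.042,"hand":0.6},{"xyz":[-0.14,0.4,-0.4],"spin":0.042,"hand":0.6},{"xyz":[-0.21,0.6,-0.4],"spin":0.042,"hand":0.6}]'

```text
t: 43.1
eef_pos: [436.6, 29.3, 125.5]
tcp_rot: [[-0.998, 0.056, 0.003], [0.056, 0.998, -0.0], [-0.003, -0.0, -1.0]]
wrist_force: [0.6, -0.3, -1.4]
gripper_width: 0.271
```

```bash
python3 - <<'E'
from h import *
mv([490,423,125],np.radians(176.8))
E
```

```text
xyz [-0.1041, 1.3202, 0.002] spin -0.0000 (dyaw 0.0) cur [436.6  29.3 125.5] yaw 176.79 t 43.1
```

>>> servo_tool --steps '[{"xyz":[-0.08,1.0,0],"spin":0,"hand":0.6},{"xyz":[-0.08,1.0,0],"spin":0,"hand":0.6},{"xyz":[-0.08,1.0,0],"spin":0,"hand":0.6},{"xyz":[-0.08,1.0,0],"spin":0,"hand":0.6},{"xyz":[-0.08,1.0,0],"spin":0,"hand":0.6}]'

```text
t: 43.72
eef_pos: [475.9, 328.5, 124.1]
tcp_rot: [[-0.999, 0.053, -0.0], [0.053, 0.999, -0.0], [0.0, -0.0, -1.0]]
wrist_force: [0.6, -0.7, -0.7]
gripper_width: 0.271
```

```bash
python3 - <<'E'
from h import *
mv([490,423,65],np.radians(176.8))
E
```

```text
xyz [-0.0302, 0.3171, 0.1968] spin 0.0005 (dyaw -0.2) cur [475.9 328.5 124.1] yaw 176.97 t 43.73
```

>>> servo_tool --steps '[{"xyz":[-0.036,0.31,0],"spin":0,"hand":0.6},{"xyz":[-0.036,0.31,0],"spin":0,"hand":0.6},{"xyz":[-0.036,0.31,0.1],"spin":0,"hand":0.6},{"xyz":[-0.036,0.31,0.19],"spin":0,"hand":0.6},{"xyz":[-0.036,0.31,0.19],"spin":0,"hand":0.6}]'

```text
t: 44.35
eef_pos: [489.9, 417.0, 63.9]
tcp_rot: [[-0.999, 0.054, -0.006], [0.054, 0.999, -0.004], [0.005, -0.004, -1.0]]
wrist_force: [0.2, -0.2, -0.4]
gripper_width: 0.269
```

>>> servo_tool --steps '[{"xyz":[0,0,0],"spin":0,"hand":0.6},{"xyz":[0,0,0],"spin":0,"hand":0.6}]'

```text
t: 44.6
eef_pos: [493.1, 418.9, 69.4]
tcp_rot: [[-0.999, 0.054, 0.002], [0.054, 0.999, 0.002], [-0.002, 0.002, -1.0]]
wrist_force: [-0.4, -0.3, -1.5]
gripper_width: 0.271
```

```bash
python3 - <<'E'
from h import *
s,f=snap('wrist','w24')
crop('w24','w24b',0,0,640,400,1.25)
mv([490,423,13],np.radians(176.8))
E
```

```text
xyz [0.0112, 0.0127, 0.1876] spin 0.0002 (dyaw -0.1) cur [493.  418.9  69.3] yaw 176.88 t 44.65
```

View pics/w24b.png

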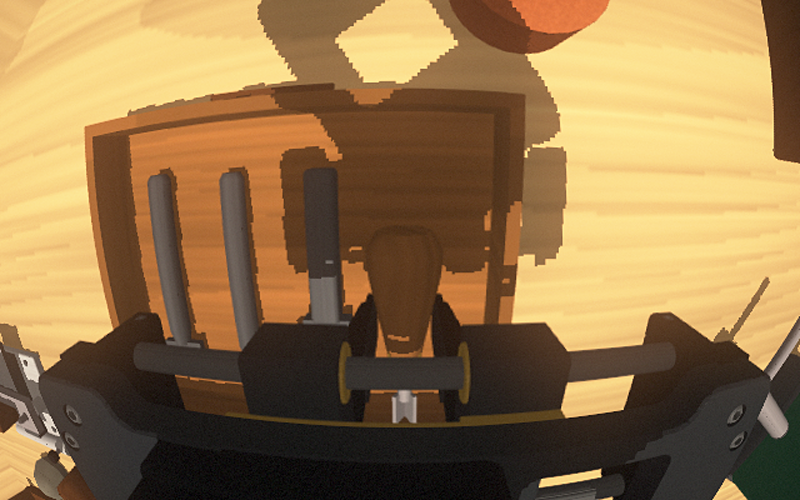

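>>> servo_tool --steps '[{"xyz":[0.005,0.011,0.05],"spin":0,"hand":0.6},{"xyz":[0.005,0.011,0.12],"spin":0,"hand":0.6},{"xyz":[0.005,0.011,0.178],"spin":0,"hand":0.6},{"xyz":[0.005,0.011,0.178],"spin":0,"hand":0.6},{"xyz":[0.005,0.011,0.178],"spin":0,"hand":0.6}]'

```text
t: 45.28
eef_pos: [490.3, 421.4, 12.8]
tcp_rot: [[-0.999, 0.054, -0.001], [0.054, 0.999, -0.001], [0.001, -0.001, -1.0]]
wrist_force: [-0.8, -0.0, -0.3]
gripper_width: 0.273
```

>>> servo_tool --steps '[{"xyz":[0,0,0.004],"spin":0,"hand":0.6},{"xyz":[0,0,0.006],"spin":0,"hand":0.6},{"xyz":[0,0,0.006],"spin":0,"hand":0.6},{"xyz":[0,0,0.006],"spin":0,"hand":0.6}]'

```text
t: 45.78
eef_pos: [490.8, 421.8, 12.4]
tcp_rot: [[-0.999, 0.054, 0.0], [0.054, 0.999, 0.0], [-0.0, 0.0, -1.0]]
wrist_force: [0.1, -0.2, -0.3]
gripper_width: 0.272
```

>>> servo_tool --steps '[{"xyz":[0,0,0],"spin":0,"hand":0.3},{"xyz":[0,0,0],"spin":0,"hand":0.18},{"xyz":[0,0,0],"spin":0,"hand":0.18},{"xyz":[0,0,-0.1],"spin":0,"hand":0.18},{"xyz":[0,0,-0.3],"spin":0,"hand":0.18}]'

```text
t: 46.4
eef_pos: [488.6, 420.1, 99.5]
tcp_rot: [[-0.999, 0.054, -0.006], [0.054, 0.999, -0.004], [0.006, -0.005, -1.0]]
wrist_force: [0.9, 0.9, -0.8]
gripper_width: 0.408
```

>>> servo_tool --steps '[{"xyz":[0.1,0.1,-0.3],"spin":0,"hand":0.18},{"xyz":[0.5,0.4,-0.4],"spin":0,"hand":0.18},{"xyz":[0.7,0.6,-0.4],"spin":0,"hand":0.18},{"xyz":[0.7,0.6,-0.4],"spin":0,"hand":0.18},{"xyz":[0.7,0.6,-0.4],"spin":0,"hand":0.18}]'

```text
t: 47.02
eef_pos: [295.4, 608.2, 221.2]
tcp_rot: [[-0.999, 0.054, 0.0], [0.054, 0.999, 0.0], [-0.0, 0.0, -1.0]]
wrist_force: [1.4, 0.0, 0.3]
gripper_width: 0.41
```

```bash
python3 - <<'E'
from h import *
s,f=snap('top','t2');snap('side','s2');snap('wrist','w25');print(s['eef_pos'],s['t'])
crop('t2','t2b',0,90,450,320,1.77)
crop('s2','s2b',130,110,500,310,2.1)
E
```

```text
[295.36999083 608.15265173 221.19458047] 47.025
```

View pics/t2b.png

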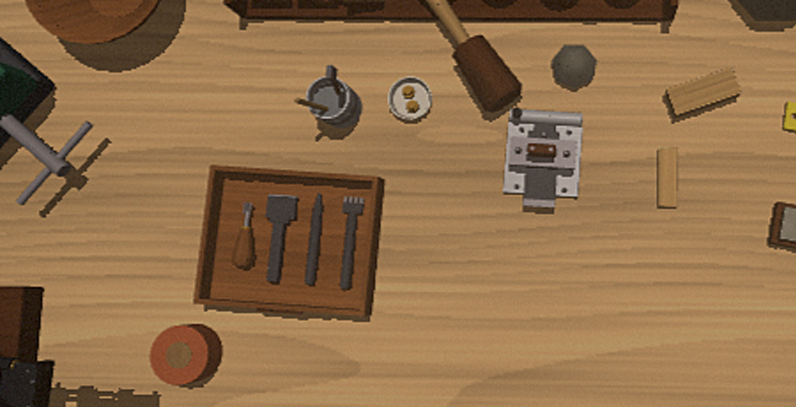

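View pics/s2b.png

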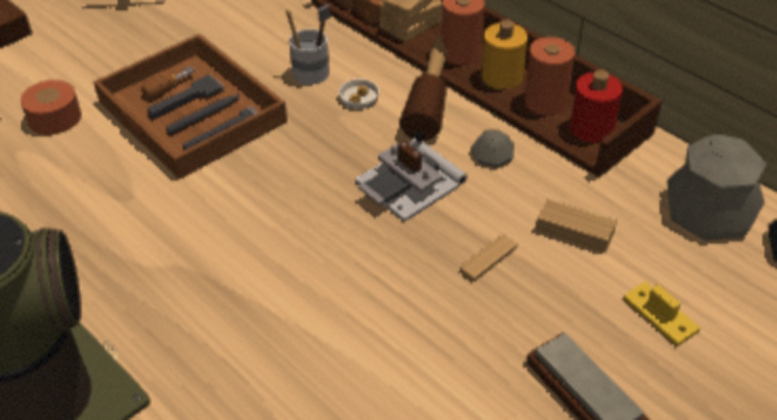

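```bash
python3 -c "
from workcell import ctrl
print(ctrl.job_done())"
```

```text
the job is handed in; nothing more can be done
None
```

The sharpening batch is ready for the grinder, and I handed the job in at about 47 s of the 210 s allowed.

- **Jig:** The iron lies flat along the seat with its notch over the pin. The clamp plate went down level over both studs and lies flat on the iron, ready for your thumb nuts.
- **Tray:** Four chisels and gouges were on the bench: claw, point, bolster and veiner. All four now lie flat and separate in the tray, below the rim. No carving gouge or flat chisel was visible.
- **Last checks:** The final top and side pictures show the four tools in the tray. They also show the plate on the iron with the studs coming through, and nothing I was told to leave looks moved. The iron and plate both stopped at the heights expected, with only light contact forces.
- **Disagreement:** When I reached the bolster it was about 2 cm from where the first top picture put it, probably the knock you warned of. I measured it again from two close views, which differed by about 2 degrees, and picked it up without trouble.

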